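# Load the fume-filter unit and start its fan

### The job

Load every filter cartridge standing on the bench into the filter unit: push each fully down in a free socket of your choice (lugs through the slots), give it a quarter turn clockwise to lock it, and let go. Only when all are locked, press the console's keys one at a time, each well down and released before the next: first the round key, then the square one, then the long one, and last the round one again. Leave the other things on the bench where they are.

Things in the scene. Friction and masses are not known exactly. Their poses are not given: they have to be found in the camera images.
- cartA_mid (a point): centre of a fume-filter cartridge (may be absent): grey plastic, 175 to 325 g, 88 mm tall, upright. Point on its axis, 44 mm above its underside. Round body 84 mm dia from 30 to 54 mm up; above it an upright black grip bar 24 mm thick, 70 mm long, from 54 to 88 mm up. z up the axis; x along the grip bar, y across it. Alike after half a turn.
- cartB_mid (a point): centre of a fume-filter cartridge (may be absent): grey plastic, 175 to 325 g, 88 mm tall, upright. Point on its axis, 44 mm above its underside. Round body 84 mm dia from 30 to 54 mm up; above it an upright black grip bar 24 mm thick, 70 mm long, from 54 to 88 mm up. z up the axis; x along the grip bar, y across it. Alike after half a turn.
- cartC_mid (a point): centre of a fume-filter cartridge (may be absent): grey plastic, 175 to 325 g, 88 mm tall, upright. Point on its axis, 44 mm above its underside. Round body 84 mm dia from 30 to 54 mm up; above it an upright black grip bar 24 mm thick, 70 mm long, from 54 to 88 mm up. z up the axis; x along the grip bar, y across it. Alike after half a turn.
- socket0 (a point): end socket at the unit's -y end: on its axis, level with the unit's top face. z up; x across the unit, y along the row. Eight-sided bore 64 mm across flats, two opposite slots 26 mm wide along +x and -x for the lugs; rim 10 mm thick. Fully down, a cartridge's body rests on the rim, its centre 14 mm above this point; a sprung pad resists the last 8 mm (3 N rising to 6.5 N) and lifts it if not locked.
- socket1 (a point): middle socket: on its axis, level with the unit's top face. z up; x across the unit, y along the row. Eight-sided bore 64 mm across flats, two opposite slots 26 mm wide along +x and -x for the lugs; rim 10 mm thick. Fully down, a cartridge's body rests on the rim, its centre 14 mm above this point; a sprung pad resists the last 8 mm (3 N rising to 6.5 N) and lifts it if not locked.
- socket2 (a point): end socket at the unit's +y end: on its axis, level with the unit's top face. z up; x across the unit, y along the row. Eight-sided bore 64 mm across flats, two opposite slots 26 mm wide along +x and -x for the lugs; rim 10 mm thick. Fully down, a cartridge's body rests on the rim, its centre 14 mm above this point; a sprung pad resists the last 8 mm (3 N rising to 6.5 N) and lifts it if not locked.
- unit: filter unit, grey box 120 x 372 x 60 mm fixed to the bench, origin under its centre; three sockets 120 mm apart along y. Only with the cartridge fully down, a clockwise quarter turn (seen from above) takes the lugs under the rim to a stop some 6 degrees past 90; the other way is blocked. Let go, a locked one rises about 2 mm and is held, grip bar along the row.
- key_round_top (a point): centre of the top of the spring key with the round cap 32 mm dia, white, about 50 mm above the bench when up, on a 54 x 56 mm metal plate on the black console (70 x 200 x 30 mm, fixed to the bench); z up. The three keys stand 62 mm apart in any order.
- key_round (a joint): how far that key is pressed, m: 0 up, 0.006 fully down; 1.5 N starts it, 5 N takes it fully down; it springs back
- key_square_top (a point): centre of the top of the spring key with the square cap 30 x 30 mm, white, about 50 mm above the bench when up, on a 54 x 56 mm metal plate on the black console (70 x 200 x 30 mm, fixed to the bench); z up. The three keys stand 62 mm apart in any order.
- key_square (a joint): how far that key is pressed, m: 0 up, 0.006 fully down; 1.5 N starts it, 5 N takes it fully down; it springs back
- key_long_top (a point): centre of the top of the spring key with the long narrow cap 18 x 48 mm, white, about 50 mm above the bench when up, on a 54 x 56 mm metal plate on the black console (70 x 200 x 30 mm, fixed to the bench); z up. The three keys stand 62 mm apart in any order.
- key_long (a joint): how far that key is pressed, m: 0 up, 0.006 fully down; 1.5 N starts it, 5 N takes it fully down; it springs back
- scraper: metal print scraper lying on the bench, 150 mm long; leave alone
- glue: glue bottle, 48 mm dia, 130 mm tall; leave alone
- driver: screwdriver lying, 190 mm long; leave alone
- vase: printed vase 90 mm tall, 68 mm dia; leave alone
- cartA: the same cartridge; point at the centre of its underside. It stands on a round steel neck 60 mm dia, 30 mm tall (most of its weight), with a chamfered foot and two opposite lugs along its x axis (under the ends of the grip bar): 20 mm wide, 8 to 18 mm above the underside, reaching 40 mm from the axis.
- cartB: the same cartridge; point at the centre of its underside. It stands on a round steel neck 60 mm dia, 30 mm tall (most of its weight), with a chamfered foot and two opposite lugs along its x axis (under the ends of the grip bar): 20 mm wide, 8 to 18 mm above the underside, reaching 40 mm from the axis.
- cartC: the same cartridge; point at the centre of its underside. It stands on a round steel neck 60 mm dia, 30 mm tall (most of its weight), with a chamfered foot and two opposite lugs along its x axis (under the ends of the grip bar): 20 mm wide, 8 to 18 mm above the underside, reaching 40 mm from the axis.
Not all that is in view belongs to the job. What is shaped like the cartC but green is not meant.

How it is judged:
On the way, in this order (a step that is already met when the one before it is completed fails the run):
1. every cartridge is down in a socket and turned to lock, no key pressed yet (((horizontal distance between cartA_mid and socket0 below 0.006 m and z of cartA_mid in the frame of socket0 below 0.02 m and angle between the x axis of cartA_mid and the y axis of socket0, either way round below 0.3 rad) or (horizontal distance between cartA_mid and socket1 below 0.006 m and z of cartA_mid in the frame of socket1 below 0.02 m and angle between the x axis of cartA_mid and the y axis of socket1, either way round below 0.3 rad) or (horizontal distance between cartA_mid and socket2 below 0.006 m and z of cartA_mid in the frame of socket2 below 0.02 m and angle between the x axis of cartA_mid and the y axis of socket2, either way round below 0.3 rad)) and ((horizontal distance between cartB_mid and socket0 below 0.006 m and z of cartB_mid in the frame of socket0 below 0.02 m and angle between the x axis of cartB_mid and the y axis of socket0, either way round below 0.3 rad) or (horizontal distance between cartB_mid and socket1 below 0.006 m and z of cartB_mid in the frame of socket1 below 0.02 m and angle between the x axis of cartB_mid and the y axis of socket1, either way round below 0.3 rad) or (horizontal distance between cartB_mid and socket2 below 0.006 m and z of cartB_mid in the frame of socket2 below 0.02 m and angle between the x axis of cartB_mid and the y axis of socket2, either way round below 0.3 rad)) and ((horizontal distance between cartC_mid and socket0 below 0.006 m and z of cartC_mid in the frame of socket0 below 0.02 m and angle between the x axis of cartC_mid and the y axis of socket0, either way round below 0.3 rad) or (horizontal distance between cartC_mid and socket1 below 0.006 m and z of cartC_mid in the frame of socket1 below 0.02 m and angle between the x axis of cartC_mid and the y axis of socket1, either way round below 0.3 rad) or (horizontal distance between cartC_mid and socket2 below 0.006 m and z of cartC_mid in the frame of socket2 below 0.02 m and angle between the x axis of cartC_mid and the y axis of socket2, either way round below 0.3 rad)) and value of joint each of key_round, key_square, key_long below 0.002 m), for 0.2 s.
2. the round key alone is pressed well down (value of joint key_round above 0.004 m and value of joint each of key_square, key_long below 0.002 m), for 0.1 s.
3. the square key alone is pressed well down (value of joint key_square above 0.004 m and value of joint each of key_round, key_long below 0.002 m), for 0.1 s.
4. the long key alone is pressed well down (value of joint key_long above 0.004 m and value of joint each of key_round, key_square below 0.002 m), for 0.1 s.
5. the round key alone is pressed well down (all of step 2), for 0.1 s.
At the end, for the whole second after the job is handed in: every cartridge present sits in a socket, centred within 6 mm, its body less than 6 mm above the rim and its grip bar within 17 degrees of the row's line (turned at least 73 degrees), at rest; all keys up again (all of step 1 and linear speed of each of cartA, cartB, cartC below 0.02 m/s); the robot touches nothing.
It fails at once if a key is pressed well down while a cartridge is not yet locked (value of joint any of key_round, key_square, key_long above 0.004 m and not (((horizontal distance between cartA_mid and socket0 below 0.006 m and z of cartA_mid in the frame of socket0 below 0.02 m and angle between the x axis of cartA_mid and the y axis of socket0, either way round below 0.3 rad) or (horizontal distance between cartA_mid and socket1 below 0.006 m and z of cartA_mid in the frame of socket1 below 0.02 m and angle between the x axis of cartA_mid and the y axis of socket1, either way round below 0.3 rad) or (horizontal distance between cartA_mid and socket2 below 0.006 m and z of cartA_mid in the frame of socket2 below 0.02 m and angle between the x axis of cartA_mid and the y axis of socket2, either way round below 0.3 rad)) and ((horizontal distance between cartB_mid and socket0 below 0.006 m and z of cartB_mid in the frame of socket0 below 0.02 m and angle between the x axis of cartB_mid and the y axis of socket0, either way round below 0.3 rad) or (horizontal distance between cartB_mid and socket1 below 0.006 m and z of cartB_mid in the frame of socket1 below 0.02 m and angle between the x axis of cartB_mid and the y axis of socket1, either way round below 0.3 rad) or (horizontal distance between cartB_mid and socket2 below 0.006 m and z of cartB_mid in the frame of socket2 below 0.02 m and angle between the x axis of cartB_mid and the y axis of socket2, either way round below 0.3 rad)) and ((horizontal distance between cartC_mid and socket0 below 0.006 m and z of cartC_mid in the frame of socket0 below 0.02 m and angle between the x axis of cartC_mid and the y axis of socket0, either way round below 0.3 rad) or (horizontal distance between cartC_mid and socket1 below 0.006 m and z of cartC_mid in the frame of socket1 below 0.02 m and angle between the x axis of cartC_mid and the y axis of socket1, either way round below 0.3 rad) or (horizontal distance between cartC_mid and socket2 below 0.006 m and z of cartC_mid in the frame of socket2 below 0.02 m and angle between the x axis of cartC_mid and the y axis of socket2, either way round below 0.3 rad)))).
It fails at once if two keys are down at once (value of joint each of key_round, key_square above 0.003 m or value of joint each of key_square, key_long above 0.003 m or value of joint each of key_round, key_long above 0.003 m).
It fails at once if another thing on the bench is shifted by more than 60 mm (distance of any of scraper, glue, driver, vase from where it was at the start of the episode above 0.06 m).
Of cartA, cartB, cartC only 2 to 3 are there at a start; the rules pass over those that are not, and their reading is None.
At some moment in a run one of cartA, cartB, cartC may be knocked a few centimetres aside while the robot is not near it.
It also fails if it takes over 210 s, if anything falls off the work surface, if the arm or the gripper's body presses on something with over 40 N, if the wrist force passes 120 N, or if a joint passes its speed limit or range.

### The arm

A 6-joint arm with a two-finger parallel gripper is mounted at the origin on the work surface. World frame = base frame: x ahead of the robot, y to its left, z up, the work surface at z = 0. Lengths are in m, angles in rad, forces in N, time in s.
With the tool pointing down it reaches from about 0.425 to 0.95 m from the base axis. Payload 3.5 kg.
Tool frame: the origin (TCP) lies on the centre line of the jaws, within the pads' length; the fingertips stand 25 mm ahead of it and the grasp point (between the pads) lies 6 mm ahead of it (ctrl.finger_overhang is the distance from the TCP to the fingertips, in m); z points along the fingers, y is the line along which they close (so a half turn about z gives the same grasp; the last joint's range is limited). The gripper opens to 85 mm and grips with 20 to 120 N. Pads are 22 mm wide; open, the fingers measure 114 mm over their backs; the gripper's body (76 mm by 85 mm) begins 54 mm behind the grasp point. The pads swing forward as they close: fully open they stand 13 mm farther back than shut.
Start: joints at [-1.275, 0.286, 1.577, -0, 1.279, -0.15], TCP at [0.291, -0.609, 0.256] pointing down, gripper open.
Joint ranges: [-2.77, 2.77], [-0.9, 2.22], [0.21, 2.48], [-1.53, 4.67], [0.24, 2.81], [-2.84, 2.84]. Speed limits (rad/s): [2.79, 2.79, 3.14, 3.14, 3.14, 3.14].

### API

Orientations are given as a unit quaternion [x, y, z, w].
In Python, from plant import get_state, imaging, job, ctrl gives the robot as it stands.
- The arm moves only by the tool jog_arm, never from a script. Its argument "increments" is a list of rows, each an object of numbers: "dx", "dy", "dz": the shift along the world's x, y, z each as a share of 12 cm, from -1 to 1; "ax", "ay", "az": the turn, a rotation vector about the world's x, y, z each as a share of pi/2 rad, from -1 to 1; "gripper": the gripper command: -1 is shut, 1 is fully open, values between are in proportion. A call has 1 to 10 rows; each row is the pose to reach, as a shift and turn from the pose commanded when the call began; what a row does not reach only later rows make up. A row lasts 1/10 s, in which the tool goes at most 50 mm and 8.59 degrees, less where a joint would pass 70% of its speed; a pose out of reach is approached as far as the arm can. A call with a number of a shift or a turn outside -1 to 1 is refused whole. A call with a gripper value outside its range is refused whole. The fingers move at their own pace and stop on an object; "force" is the grip in N (left out, the last holds). Time passes only in rows, so rows that repeat a pose let the fingers close. It gives the time, the measured TCP pose, the force, the opening and the grip force at its end, in the units of the state.
- get_state(): the state, without advancing time (a new reading comes with each control period).
- imaging.read_camera(name): name is "scene" or "top" or "wrist"; returns a dict with "frame" (400x640x3 uint8, blue, green, red), "depth" (400x640 float32, m along the optical axis (not along the pixel's ray), 0 where there is no reading), "camera_matrix" (3x3 intrinsics, pixels), "dist" ([k1, k2, p1, p2, k3] as OpenCV has them; the pictures are not rectified), "extrinsics" (4x4, takes a point from camera to world coordinates); the wrist camera has in their place "mount" (4x4, takes a point from camera to tool coordinates, whose origin is the TCP and whose axes are the flange's). Camera axes: x right, y up, looking along -z (the intrinsics and any distortion apply to the point x, -y, -z); pixel columns grow to the right and rows downward; lengths in m; the calibration is good to about 2 mm. A picture is of the moment at which its call begins: read the wrist's pose just before it.
- job.sign_off(): hands the job in; it is judged then, once.
The state is a dict: "time": time; "qpos": joint angles; "dq": joint speeds; "joint_efforts": joint torques, N m; "eef_pos": TCP position; "tcp_rot": TCP orientation; "contact_force": force on the tool from outside, world axes, zero at the start; "wrist_torque": the same for the moment, N m; "opening": opening from 0.0 (shut) to 1.0 (fully open); "finger_force": force on a finger pad.
Only numpy, scipy, OpenCV 4.12 (cv2) and the standard library are available. Lean on these libraries where they do the work, as an engineer would, in place of code of your own. Each camera call takes 0.05 s, during which the arm holds its last target. There are 200 camera calls.

## Working session

There is one attempt and no reset: what is moved stays moved. The work goes in short steps, Python scripts to look and compute and a tool call to move; the robot and the scene stay as the last step left them, time stands still between calls to the robot, and variables do not carry over. Pictures are saved under pics/ and viewed, at most 14 in all, crops included, and the job is handed in when it is done.

Besides the shell and the picture viewer there is one more tool, called after ">>>" in YAML: its name, and indented under it one key for each argument. jog_arm: Moves the arm, as the interface text tells. Shift numbers are shares of 12 cm and turn numbers shares of pi/2 rad, none past 1 either way. Its arguments: {"type":"object","properties":{"increments":{"type":"array"},"force":{"type":"number"}},"required":["increments"]}

```bash
ls; mkdir -p pics
cat > h.py <<'E'
import numpy as np, cv2
from plant import get_state, imaging, job, ctrl
def snap(n):
    c=imaging.read_camera(n)
    return c
def ray(c,uv,E=None):
    E=np.array(c["extrinsics"]) if E is None else E
    p=cv2.undistortPoints(np.array(uv,float).reshape(-1,1,2),np.array(c["camera_matrix"],float),np.array(c["dist"],float)).reshape(-1,2)
    d=np.c_[p[:,0],-p[:,1],-np.ones(len(p))]
    return E[:3,3],d@E[:3,:3].T
def onplane(c,uv,z,E=None):
    o,d=ray(c,uv,E); t=(z-o[2])/d[:,2]
    return o+d*t[:,None]
def cloud(c,E=None):
    E=np.array(c["extrinsics"]) if E is None else E
    h,w=c["depth"].shape; uv=np.stack(np.meshgrid(np.arange(w),np.arange(h)),-1).reshape(-1,2)
    o,d=ray(c,uv,E); P=o+d*c["depth"].reshape(-1,1)
    P[c["depth"].reshape(-1)==0]=np.nan
    return P.reshape(h,w,3)
E
python3 - <<'E'
from h import *
for n in("scene","top"):
    c=snap(n); cv2.imwrite(f"pics/{n}0.png",c["frame"]); np.save(n+"_d.npy",c["depth"]); print(n,c["camera_matrix"],c["dist"],c["extrinsics"],(c["depth"]==0).mean())
print(get_state())
E
```

```text
pics
scene [[489.98601987   0.         321.97944984]
 [  0.         489.98601987 187.594781  ]
 [  0.           0.           1.        ]] [-0.1396412  0.         0.         0.         0.       ] [[ 8.63587036e-01 -2.94986507e-01  4.08901446e-01  1.09328223e+00]
 [ 5.04199717e-01  5.05696923e-01 -7.00038048e-01 -9.50373455e-01]
 [-2.78424588e-04  8.10711776e-01  5.85445420e-01  8.82162257e-01]
 [ 0.00000000e+00  0.00000000e+00  0.00000000e+00  1.00000000e+00]] 0.01137890625
top [[379.08934105   0.         310.96239524]
 [  0.         379.08934105 199.44649717]
 [  0.           0.           1.        ]] [-0.05116641  0.          0.          0.          0.        ] [[-0.01014558  0.99535405 -0.09574641  0.43100843]
 [-0.99987007 -0.00889867  0.01344103  0.01842171]
 [ 0.01252656  0.09587034  0.99531501  1.02878891]
 [ 0.          0.          0.          1.        ]] 0.0040078125
{'time': 0.1, 'qpos': array([-1.27497947e+00,  2.87118982e-01,  1.57802769e+00,  2.46141699e-05,
        1.27862689e+00, -1.50038949e-01]), 'dq': array([-0.00089747, -0.00166966, -0.00328156,  0.00069389, -0.00072844,
       -0.00073789]), 'joint_efforts': array([-1.42271216e-03, -4.07299018e+01, -2.93700296e+01, -2.33063729e-04,
        3.38110214e-03, -3.92770914e-06]), 'eef_pos': array([ 0.29092775, -0.60848318,  0.25505909]), 'tcp_rot': array([ 9.75254518e-01,  2.21082417e-01, -6.76613815e-05, -1.08841740e-03]), 'contact_force': array([-0.30488507,  0.26737647, -0.20518214]), 'wrist_torque': array([ 0.00990759, -0.0410031 ,  0.03657658]), 'finger_force': 0.0, 'opening': 0.9946309935777519}
```

View pics/top0.png

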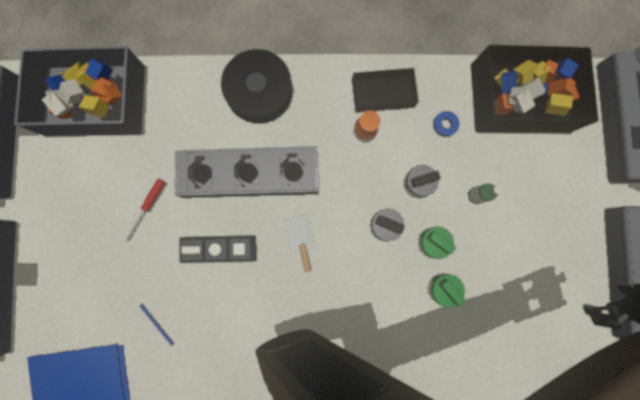

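View pics/scene0.png

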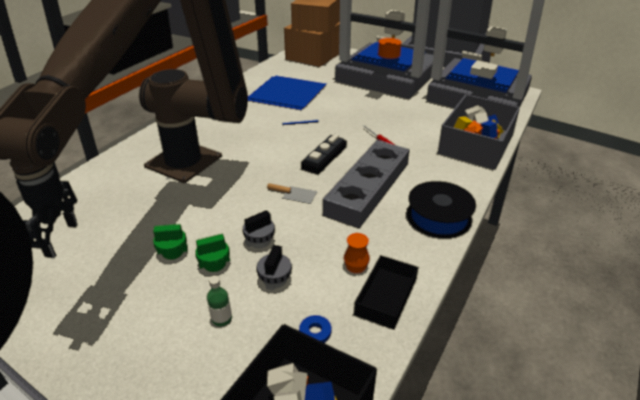

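The top view shows two grey cartridges with black bars, at (422,181) and (388,225). The two at (437,242) and (448,291) are green and so not meant. The unit is at (247,172) with three empty sockets, and the console keys are long (191,249), round (214,249) and square (239,249). I'll measure these and confirm with one crop.

```bash
cat > meas.py <<'E'
from h import *
def bars(c,E=None,rois=None,lo=.072,hi=.1):
    """grip bars: points at the bar's top height, not green"""
    P=cloud(c,E); f=c["frame"].astype(int)
    m=(P[...,2]>lo)&(P[...,2]<hi)&(f.max(-1)<90)&(f[...,1]-f[...,2]<20)
    n,l,s,cen=cv2.connectedComponentsWithStats(m.astype(np.uint8))
    out=[]
    for i in range(1,n):
        if s[i,4]<60: continue
        (cx,cy),(w,h),a=r=cv2.minAreaRect(np.argwhere(l==i)[:,::-1].astype(np.float32))
        q=onplane(c,cv2.boxPoints(r),.088,E)
        ctr=onplane(c,[[cx,cy]],.088,E)[0]; e1=q[1]-q[0]; e2=q[2]-q[1]
        L,S=(e1,e2) if np.linalg.norm(e1)>np.linalg.norm(e2) else (e2,e1)
        out.append((cen[i].round(),s[i,4],ctr.round(4),np.linalg.norm(L).round(3),np.linalg.norm(S).round(3),np.degrees(np.arctan2(L[1],L[0])).round(1),np.nanmedian(P[...,2][l==i]).round(4)))
    return out
E
python3 - <<'E'
from meas import *
c=snap("top")
for b in bars(c): print(*b)
P=cloud(c)
for uv in [(201,173),(247,172),(293,170),(225,160),(270,188),(191,249),(214,249),(239,249),(422,181),(388,225),(437,242),(448,291),(410,190),(376,230),(430,300),(500,350)]:
    print(uv,P[uv[1],uv[0]].round(3))
# unit outline
Z=P[...,2]
m=((Z>.05)&(Z<.07)); m[:,330:]=0; m[:145]=0; m[200:]=0; m[:,:165]=0
r=cv2.minAreaRect(np.argwhere(m)[:,::-1].astype(np.float32)); print(r)
q=onplane(c,cv2.boxPoints(r),.06); print(q.round(4),q.mean(0))
f=c["frame"]
a=cv2.resize(f[150:320,340:500],None,fx=2.5,fy=2.5,interpolation=cv2.INTER_CUBIC)
b=cv2.resize(f[140:270,165:325],None,fx=2.5,fy=2.5,interpolation=cv2.INTER_CUBIC)
b=np.vstack([b,np.zeros((a.shape[0]-b.shape[0],b.shape[1],3),np.uint8)])
cv2.imwrite("pics/crop1.png",np.hstack([a,b]))
E
```

```text
[50. 72.] 1004 [0.884  0.6715 0.088 ] 0.339 0.167 -54.3 0.0868
[510. 104.] 691 [ 0.7516 -0.5441  0.088 ] 0.343 0.177 -126.5 0.0859
[562.  70.] 987 [ 0.8799 -0.6556  0.088 ] 0.338 0.166 -125.7 0.0867
[104. 106.] 721 [0.7502 0.5632 0.088 ] 0.342 0.172 -53.5 0.0862
[107.  72.] 87 [0.866  0.5446 0.088 ] 0.045 0.033 -120.6 0.0889
[618.  88.] 94 [ 0.8145 -0.8296  0.088 ] 0.135 0.009 -179.6 0.0742
[638.  81.] 67 [ 0.8303 -0.8895  0.088 ] 0.075 0.009 172.5 0.0794
[635. 137.] 193 [ 0.6817 -0.8638  0.088 ] 0.061 0.024 173.4 0.0795
[425. 179.] 238 [ 0.5714 -0.2838  0.088 ] 0.069 0.023 -73.4 0.0872
[389. 224.] 251 [ 0.4584 -0.1886  0.088 ] 0.068 0.024 -113.8 0.0875
(201, 173) [0.6   0.296 0.036]
(247, 172) [0.601 0.173 0.039]
(293, 170) [0.605 0.052 0.038]
(225, 160) [0.63  0.228 0.057]
(270, 188) [0.555 0.11  0.061]
(191, 249) [0.4   0.314 0.052]
(214, 249) [0.4   0.255 0.052]
(239, 249) [0.399 0.191 0.052]
(422, 181) [ 0.566 -0.276  0.085]
(388, 225) [ 0.456 -0.185  0.088]
(437, 242) [ 0.412 -0.308  0.087]
(448, 291) [ 0.291 -0.331  0.086]
(410, 190) [ 0.548 -0.254  0.05 ]
(376, 230) [ 0.444 -0.161  0.053]
(430, 300) [ 0.256 -0.312  0.003]
(500, 350) [ 0.117 -0.501  0.   ]
((245.20620727539062, 170.82460021972656), (46.34024429321289, 143.68870544433594), 88.42345428466797)
[[ 0.658   0.3646  0.06  ]
 [ 0.6648 -0.0102  0.06  ]
 [ 0.5433 -0.0121  0.06  ]
 [ 0.5364  0.358   0.06  ]] [0.60061214 0.17506455 0.06      ]
```

View pics/crop1.png

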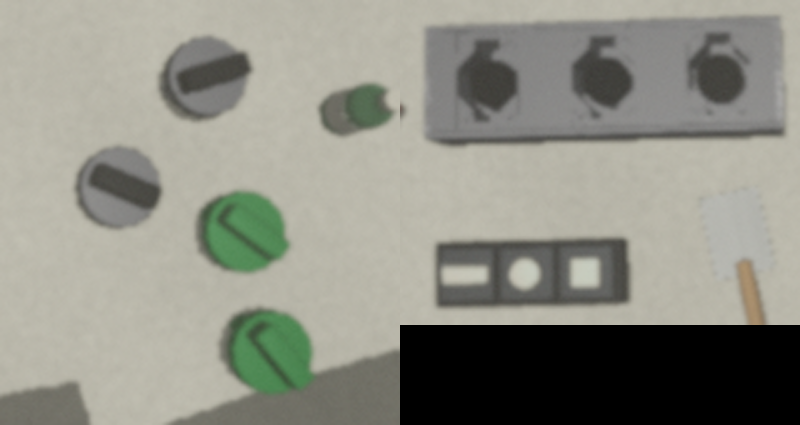

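The crop confirms it: grey cartridges at crop (205,77) and (118,186), the green pair excluded, and all sockets free. I'll move above the far cartridge first.

>>> jog_arm:
  increments:
    - {"dx": 0.78, "dy": 0.9, "az": 0.3, "gripper": 1}
    - {"dx": 0.78, "dy": 0.9, "az": 0.3, "gripper": 1}
    - {"dx": 0.78, "dy": 0.9, "az": 0.3, "gripper": 1}
    - {"dx": 0.78, "dy": 0.9, "az": 0.3, "gripper": 1}
    - {"dx": 0.78, "dy": 0.9, "az": 0.3, "gripper": 1}

```text
$.increments[0]: bad value
```

>>> jog_arm:
  increments:
    - {"dx": 0.78, "dy": 0.9, "az": 0.3, "gripper": 1}
    - {"dx": 0.78, "dy": 0.9, "az": 0.3, "gripper": 1}
    - {"dx": 0.78, "dy": 0.9, "az": 0.3, "gripper": 1}
    - {"dx": 0.78, "dy": 0.9, "az": 0.3, "gripper": 1}
    - {"dx": 0.78, "dy": 0.9, "az": 0.3, "gripper": 1}

```text
$.increments[0]: bad value
```

>>> jog_arm:
  increments:
    - {"dx": 0.78, "dy": 0.9, "az": 0.3, "gripper": 1}
    - {"dx": 0.78, "dy": 0.9, "az": 0.3, "gripper": 1}
    - {"dx": 0.78, "dy": 0.9, "az": 0.3, "gripper": 1}
    - {"dx": 0.78, "dy": 0.9, "az": 0.3, "gripper": 1}
    - {"dx": 0.78, "dy": 0.9, "az": 0.3, "gripper": 1}
    - {"dx": 0.78, "dy": 0.9, "az": 0.3, "gripper": 1}
    - {"dx": 0.78, "dy": 0.9, "az": 0.3, "gripper": 1}

```text
$.increments[0]: bad value
```

```bash
cat >> h.py <<'E'
from scipy.spatial.transform import Rotation as R
def wrist():
    s=get_state(); c=snap("wrist"); T=np.eye(4); T[:3,:3]=R.from_quat(s["tcp_rot"]).as_matrix(); T[:3,3]=s["eef_pos"]
    return s,c,T@np.array(c["mount"])
def pose(s=None):
    s=s or get_state(); M=R.from_quat(s["tcp_rot"]).as_matrix()
    print("t",round(s["time"],2),"p",s["eef_pos"].round(4),"psi",np.degrees(np.arctan2(M[1,1],M[0,1])).round(2),"tilt",np.degrees(np.arccos(-M[2,2])).round(2),"F",s["contact_force"].round(1),"op",round(s["opening"],3),"ff",round(s["finger_force"],1),"q",s["qpos"].round(2))
E
python3 - <<'E'
from meas import *
s,c,E=wrist(); pose(s); print(c["mount"].round(3))
cv2.imwrite("pics/w1.png",c["frame"])
for b in bars(c,E,lo=.078): print(*b)
c=snap("top")
for b in bars(c)[-4:]: print(*b)
E
```

```text
t 0.15 p [ 0.2909 -0.6086  0.2552] psi -64.46 tilt 0.11 F [1.4 0.5 0.2] op 1.001 ff 0.0 q [-1.27  0.29  1.58 -0.    1.28 -0.15]
[[-0.001  0.96   0.279  0.071]
 [ 1.     0.     0.001 -0.   ]
 [ 0.001  0.279 -0.96  -0.117]
 [ 0.     0.     0.     1.   ]]
[583. 273.] 2952 [ 0.3269 -0.8699  0.088 ] 0.15 0.055 -16.6 0.0797
[545. 258.] 101 [ 0.314  -0.8204  0.088 ] 0.089 0.002 -0.0 0.0793
[524. 394.] 349 [ 0.1733 -0.8967  0.088 ] 0.041 0.022 -68.2 0.0832
[635. 137.] 193 [ 0.6817 -0.8638  0.088 ] 0.061 0.024 173.4 0.0796
[425. 179.] 234 [ 0.5715 -0.2839  0.088 ] 0.069 0.023 -73.8 0.0873
[389. 224.] 252 [ 0.4582 -0.1887  0.088 ] 0.068 0.023 -113.8 0.0872
[627. 260.] 68 [ 0.3557 -0.8092  0.088 ] 0.095 0.007 179.8 0.0743
```

View pics/w1.png

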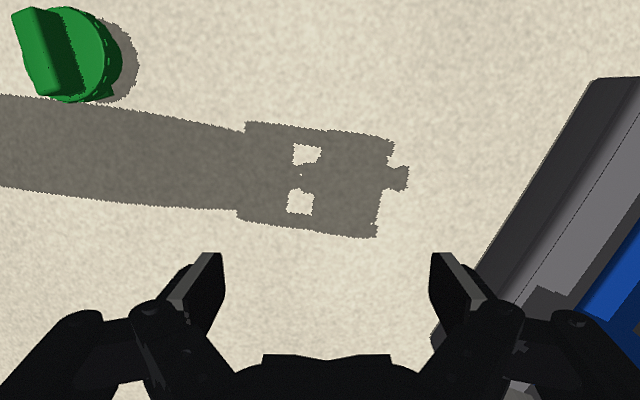

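The moves were refused, so nothing moved. The wrist view only shows the bench, a green decoy at (65,55) and a printer on the right. I'll give all fields this time.

>>> jog_arm:
  increments:
    - {"dx": 0.78, "dy": 0.9, "dz": 0, "ax": 0, "ay": 0, "az": 0.3, "gripper": 1}
    - {"dx": 0.78, "dy": 0.9, "dz": 0, "ax": 0, "ay": 0, "az": 0.3, "gripper": 1}
    - {"dx": 0.78, "dy": 0.9, "dz": 0, "ax": 0, "ay": 0, "az": 0.3, "gripper": 1}
    - {"dx": 0.78, "dy": 0.9, "dz": 0, "ax": 0, "ay": 0, "az": 0.3, "gripper": 1}
    - {"dx": 0.78, "dy": 0.9, "dz": 0, "ax": 0, "ay": 0, "az": 0.3, "gripper": 1}

```text
time: 0.75
eef_pos: [0.3853, -0.5003, 0.2564]
tcp_rot: [0.896, 0.443, -0.0, 0.0]
contact_force: [-0.6, 0.0, -0.3]
opening: 1.003
finger_force: 0.0
```

>>> jog_arm:
  increments:
    - {"dx": 0.94, "dy": 0.33, "dz": 0, "ax": 0, "ay": 0, "az": 0.3, "gripper": 1}
    - {"dx": 0.94, "dy": 0.33, "dz": 0, "ax": 0, "ay": 0, "az": 0.3, "gripper": 1}
    - {"dx": 0.94, "dy": 0.33, "dz": 0, "ax": 0, "ay": 0, "az": 0.3, "gripper": 1}
    - {"dx": 0.94, "dy": 0.33, "dz": 0, "ax": 0, "ay": 0, "az": 0.3, "gripper": 1}
    - {"dx": 0.94, "dy": 0.33, "dz": 0, "ax": 0, "ay": 0, "az": 0.3, "gripper": 1}

```text
time: 1.25
eef_pos: [0.4966, -0.4625, 0.2559]
tcp_rot: [0.77, 0.638, -0.0, -0.0]
contact_force: [0.1, -0.4, 0.8]
opening: 0.995
finger_force: 0.0
```

>>> jog_arm:
  increments:
    - {"dx": 0.94, "dy": 0.33, "dz": 0, "ax": 0, "ay": 0, "az": 0.3, "gripper": 1}
    - {"dx": 0.94, "dy": 0.33, "dz": 0, "ax": 0, "ay": 0, "az": 0.3, "gripper": 1}
    - {"dx": 0.94, "dy": 0.33, "dz": 0, "ax": 0, "ay": 0, "az": 0.3, "gripper": 1}
    - {"dx": 0.94, "dy": 0.33, "dz": 0, "ax": 0, "ay": 0, "az": 0.3, "gripper": 1}
    - {"dx": 0.94, "dy": 0.33, "dz": 0, "ax": 0, "ay": 0, "az": 0.3, "gripper": 1}
    - {"dx": 0.94, "dy": 0.33, "dz": 0, "ax": 0, "ay": 0, "az": 0.3, "gripper": 1}
    - {"dx": 0.94, "dy": 0.33, "dz": 0, "ax": 0, "ay": 0, "az": 0.3, "gripper": 1}

```text
time: 1.95
eef_pos: [0.6087, -0.4231, 0.2565]
tcp_rot: [0.6, 0.8, -0.0, -0.0]
contact_force: [0.1, -1.1, 1.6]
opening: 0.999
finger_force: 0.0
```

Run:
```python
from meas import *
s,c,E=wrist(); pose(s)
cv2.imwrite("pics/w2.png",c["frame"])
for b in bars(c,E,lo=.08): print(*b)
```

```text
t 1.95 p [ 0.6087 -0.4231  0.2565] psi 16.32 tilt 0.02 F [ 0.1 -1.1  1.6] op 0.999 ff 0.0 q [-0.74  0.43  1.39 -0.    1.32 -1.03]
[333.  25.] 1561 [ 0.5797 -0.304   0.088 ] 0.037 0.022 -73.0 0.0873
[411. 302.] 1035 [ 0.7184 -0.51    0.088 ] 0.124 0.018 85.0 0.0892
[534. 278.] 1199 [ 0.8266 -0.4571  0.088 ] 0.195 0.008 0.1 0.0904
[605. 319.] 304 [ 0.9197 -0.4796  0.088 ] 0.025 0.022 -13.4 0.0918
```

View pics/w2.png

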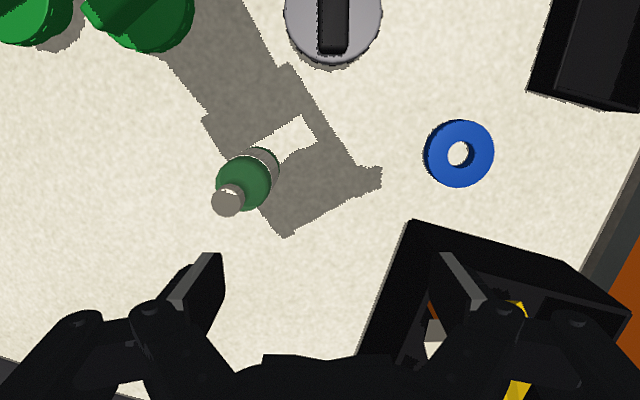

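The wrist view shows the far cartridge cut off at the top edge (332,30), with the glue bottle at (243,182). I'll move 7 cm closer to see it whole.

>>> jog_arm:
  increments:
    - {"dx": -0.17, "dy": 0.58, "dz": 0, "ax": 0, "ay": 0, "az": 0, "gripper": 1}
    - {"dx": -0.17, "dy": 0.58, "dz": 0, "ax": 0, "ay": 0, "az": 0, "gripper": 1}
    - {"dx": -0.17, "dy": 0.58, "dz": 0, "ax": 0, "ay": 0, "az": 0, "gripper": 1}
    - {"dx": -0.17, "dy": 0.58, "dz": 0, "ax": 0, "ay": 0, "az": 0, "gripper": 1}
    - {"dx": -0.17, "dy": 0.58, "dz": 0, "ax": 0, "ay": 0, "az": 0, "gripper": 1}

```text
time: 2.5
eef_pos: [0.5898, -0.3533, 0.2568]
tcp_rot: [0.599, 0.801, -0.0, 0.001]
contact_force: [0.5, -0.1, 0.6]
opening: 1.0
finger_force: 0.0
```

Run:
```python
from meas import *
s,c,E=wrist(); pose(s)
for b in bars(c,E,lo=.08): print(*b)
```

```text
t 2.5 p [ 0.5898 -0.3533  0.2568] psi 16.47 tilt 0.07 F [ 0.5 -0.1  0.6] op 1.0 ff 0.0 q [-0.69  0.31  1.54 -0.    1.28 -0.97]
[331.  98.] 2571 [ 0.575  -0.2863  0.088 ] 0.068 0.022 -72.8 0.0873
[418. 336.] 714 [ 0.7195 -0.4804  0.088 ] 0.063 0.03 69.5 0.0898
```

>>> jog_arm:
  increments:
    - {"dx": -0.12, "dy": 0.56, "dz": -0.1, "ax": 0, "ay": 0, "az": 0.008, "gripper": 1}
    - {"dx": -0.12, "dy": 0.56, "dz": -0.4, "ax": 0, "ay": 0, "az": 0.008, "gripper": 1}
    - {"dx": -0.12, "dy": 0.56, "dz": -0.7, "ax": 0, "ay": 0, "az": 0.008, "gripper": 1}
    - {"dx": -0.12, "dy": 0.56, "dz": -0.7, "ax": 0, "ay": 0, "az": 0.008, "gripper": 1}

```text
time: 2.95
eef_pos: [0.5724, -0.2831, 0.1658]
tcp_rot: [0.593, 0.805, -0.0, -0.006]
contact_force: [-0.1, -0.5, -0.6]
opening: 1.002
finger_force: 0.0
```

>>> jog_arm:
  increments:
    - {"dx": 0, "dy": 0, "dz": -0.25, "ax": 0, "ay": 0, "az": 0, "gripper": 1}
    - {"dx": 0, "dy": 0, "dz": -0.5, "ax": 0, "ay": 0, "az": 0, "gripper": 1}
    - {"dx": 0, "dy": 0, "dz": -0.73, "ax": 0, "ay": 0, "az": 0, "gripper": 1}
    - {"dx": 0, "dy": 0, "dz": -0.73, "ax": 0, "ay": 0, "az": 0, "gripper": 1}
    - {"dx": 0, "dy": 0, "dz": -0.73, "ax": 0, "ay": 0, "az": 0, "gripper": 1}

```text
time: 3.45
eef_pos: [0.5763, -0.2864, 0.0862]
tcp_rot: [0.593, 0.805, -0.0, 0.001]
contact_force: [-0.0, 0.8, 0.6]
opening: 0.997
finger_force: 0.0
```

>>> jog_arm:
  force: 60
  increments:
    - {"dx": 0, "dy": 0, "dz": 0, "ax": 0, "ay": 0, "az": 0, "gripper": -1}
    - {"dx": 0, "dy": 0, "dz": 0, "ax": 0, "ay": 0, "az": 0, "gripper": -1}
    - {"dx": 0, "dy": 0, "dz": 0, "ax": 0, "ay": 0, "az": 0, "gripper": -1}
    - {"dx": 0, "dy": 0, "dz": 0, "ax": 0, "ay": 0, "az": 0, "gripper": -1}
    - {"dx": 0, "dy": 0, "dz": 0, "ax": 0, "ay": 0, "az": 0, "gripper": -1}
    - {"dx": 0, "dy": 0, "dz": 0, "ax": 0, "ay": 0, "az": 0, "gripper": -1}
    - {"dx": 0, "dy": 0, "dz": 0, "ax": 0, "ay": 0, "az": 0, "gripper": -1}
    - {"dx": 0, "dy": 0, "dz": 0, "ax": 0, "ay": 0, "az": 0, "gripper": -1}

```text
time: 4.25
eef_pos: [0.5758, -0.2852, 0.0856]
tcp_rot: [0.593, 0.805, -0.0, 0.0]
contact_force: [-1.6, 0.9, 5.6]
opening: 0.271
finger_force: 60.7
```

>>> jog_arm:
  increments:
    - {"dx": 0, "dy": 0, "dz": 0.2, "ax": 0, "ay": 0, "az": 0, "gripper": -1}
    - {"dx": 0, "dy": 0, "dz": 0.5, "ax": 0, "ay": 0, "az": 0, "gripper": -1}
    - {"dx": 0, "dy": 0, "dz": 0.9, "ax": 0, "ay": 0, "az": 0, "gripper": -1}
    - {"dx": 0, "dy": 0, "dz": 0.9, "ax": 0, "ay": 0, "az": 0, "gripper": -1}
    - {"dx": 0, "dy": 0, "dz": 0.9, "ax": 0, "ay": 0, "az": 0, "gripper": -1}

```text
time: 4.75
eef_pos: [0.5757, -0.2851, 0.1932]
tcp_rot: [0.593, 0.805, 0.0, 0.001]
contact_force: [-0.3, 0.4, -2.8]
opening: 0.27
finger_force: 59.8
```

Run:
```python
from meas import *
s,c,E=wrist(); pose(s)
cv2.imwrite("pics/w3.png",c["frame"])
```

```text
t 4.75 p [ 0.5757 -0.2851  0.1932] psi 17.26 tilt 0.09 F [-0.3  0.4 -2.8] op 0.27 ff 59.8 q [-0.62  0.27  1.71  0.    1.15 -0.92]
```

View pics/w3.png

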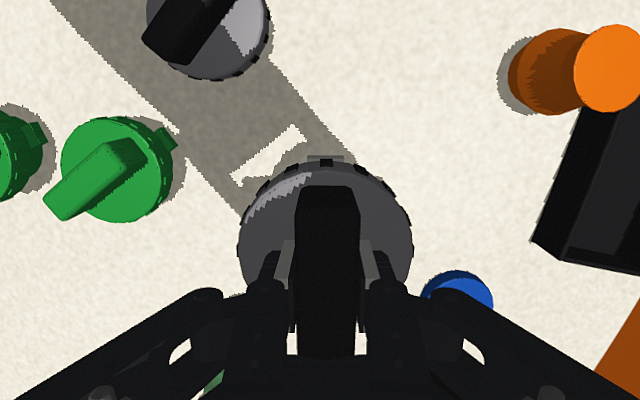

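The cartridge is held: bar end at (327,187), body disc around (325,240). Next I'll measure where its centre sits in the tool frame.

```bash
cat > held.py <<'E'
from meas import *
def held():
    s=get_state(); c=snap("wrist"); M=np.array(c["mount"]); P=cloud(c,M)
    f=c["frame"]; x,y,z=P[...,0],P[...,1],P[...,2]
    near=(np.abs(x)<.08)&(np.abs(y)<.06)
    b=near&(z>-.012)&(z<.006)&(np.abs(y)<.016)&(x>.005)
    print("bar n",b.sum(),"z",np.nanpercentile(z[b],[5,50,95]).round(4),"x",np.nanpercentile(x[b],[98,99.5]).round(4),"y",np.nanpercentile(y[b&(x>.018)],[1,50,99]).round(4))
    d=near&(z>.022)&(z<.04)&(x>.0)
    zb=np.nanmedian(z[d]); print("body z",zb.round(4),"x",np.nanpercentile(x[d],[98,99.5]).round(4))
    # outer rim circle: outermost points of body in angle bins, in the tool frame
    xx,yy=x[d],y[d]; best=[]
    for a in np.radians(np.arange(-50,51,5)):
        r=np.hypot(xx,yy); k=np.abs(np.arctan2(yy,xx)-a)<np.radians(2.5)
        if k.sum()>20: rr=np.percentile(r[k],99); best.append((rr*np.cos(a),rr*np.sin(a)))
    B=np.array(best); A=np.c_[2*B,np.ones(len(B))]; u=np.linalg.lstsq(A,(B**2).sum(1),rcond=None)[0]
    print("circle",u[:2].round(4),"R",np.sqrt(u[2]+u[0]**2+u[1]**2).round(4),"n",len(B))
if __name__=="__main__": held()
E
python3 held.py
```

```text
bar n 5761 z [-0.008  -0.002   0.0022] x [0.0332 0.0334] y [-0.0106  0.0009  0.0126]
body z 0.0318 x [0.0394 0.0405]
circle [-0.002   0.0002] R 0.0429 n 21
```

>>> jog_arm:
  increments:
    - {"dx": 0, "dy": 0.2, "dz": 0.47, "ax": 0, "ay": 0, "az": 0.08, "gripper": -1}
    - {"dx": 0.1, "dy": 0.6, "dz": 0.47, "ax": 0, "ay": 0, "az": 0.16, "gripper": -1}
    - {"dx": 0.2, "dy": 0.94, "dz": 0.47, "ax": 0, "ay": 0, "az": 0.24, "gripper": -1}
    - {"dx": 0.2, "dy": 0.94, "dz": 0.47, "ax": 0, "ay": 0, "az": 0.27, "gripper": -1}

```text
time: 5.25
eef_pos: [0.5996, -0.1666, 0.2467]
tcp_rot: [0.406, 0.914, 0.001, -0.002]
contact_force: [-0.0, -1.0, -2.2]
opening: 0.272
finger_force: 59.9
```

>>> jog_arm:
  increments:
    - {"dx": 0.1, "dy": 0.3, "dz": 0, "ax": 0, "ay": 0, "az": 0.08, "gripper": -1}
    - {"dx": 0.2, "dy": 0.6, "dz": 0, "ax": 0, "ay": 0, "az": 0.16, "gripper": -1}
    - {"dx": 0.35, "dy": 0.94, "dz": 0, "ax": 0, "ay": 0, "az": 0.24, "gripper": -1}
    - {"dx": 0.35, "dy": 0.94, "dz": 0, "ax": 0, "ay": 0, "az": 0.27, "gripper": -1}

```text
time: 5.65
eef_pos: [0.6414, -0.0542, 0.2454]
tcp_rot: [0.205, 0.979, 0.001, -0.003]
contact_force: [0.9, 0.3, -2.6]
opening: 0.27
finger_force: 59.9
```

>>> jog_arm:
  increments:
    - {"dx": 0.1, "dy": 0.3, "dz": 0, "ax": 0, "ay": 0, "az": 0.08, "gripper": -1}
    - {"dx": 0.2, "dy": 0.6, "dz": 0, "ax": 0, "ay": 0, "az": 0.16, "gripper": -1}
    - {"dx": 0.4, "dy": 0.95, "dz": 0, "ax": 0, "ay": 0, "az": 0.24, "gripper": -1}
    - {"dx": 0.4, "dy": 0.95, "dz": 0, "ax": 0, "ay": 0, "az": 0.279, "gripper": -1}
    - {"dx": 0.4, "dy": 0.95, "dz": 0, "ax": 0, "ay": 0, "az": 0.279, "gripper": -1}
    - {"dx": 0.4, "dy": 0.95, "dz": 0, "ax": 0, "ay": 0, "az": 0.279, "gripper": -1}

```text
time: 6.25
eef_pos: [0.6884, 0.0544, 0.2463]
tcp_rot: [-0.008, 1.0, 0.0, -0.002]
contact_force: [0.3, -0.2, -1.2]
opening: 0.274
finger_force: 60.1
```

```bash
python3 - <<'E'
from meas import *
s,c,E=wrist(); pose(s)
cv2.imwrite("pics/w4.png",c["frame"])
c=snap("top"); 
for b in bars(c): print(*b[:6])
E
python3 held.py
```

```text
t 6.25 p [0.6884 0.0544 0.2463] psi 90.88 tilt 0.26 F [ 0.3 -0.2 -1.2] op 0.274 ff 60.1 q [-0.07  0.33  1.54 -0.    1.28 -1.65]
[50. 72.] 1010 [0.8825 0.673  0.088 ] 0.339 0.168 -54.0
[509. 103.] 675 [ 0.7512 -0.5436  0.088 ] 0.343 0.174 -126.3
[563.  70.] 975 [ 0.8818 -0.6569  0.088 ] 0.341 0.17 -125.6
[104. 107.] 713 [0.7506 0.5635 0.088 ] 0.343 0.173 -53.7
[107.  72.] 84 [0.8662 0.545  0.088 ] 0.044 0.033 -120.6
[635. 136.] 167 [ 0.6817 -0.8638  0.088 ] 0.055 0.024 173.4
[390. 224.] 201 [ 0.458  -0.1884  0.088 ] 0.066 0.021 -113.0
[317. 392.] 173 [ 0.0531 -0.0053  0.088 ] 0.089 0.028 -90.9
bar n 5565 z [-0.0079 -0.0018  0.0024] x [0.032  0.0322] y [-0.0108  0.0009  0.0124]
body z 0.032 x [0.038  0.0391]
circle [-0.0029  0.0005] R 0.0424 n 21
```

View pics/w4.png

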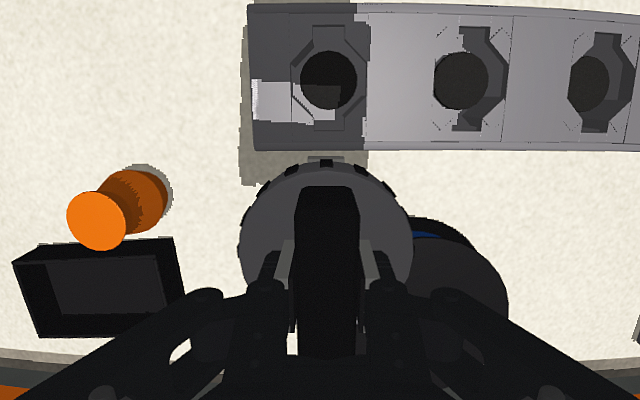

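The wrist view shows the unit with sockets at (328,80), (465,80) and (595,80). Socket0 is in the held cartridge's line. I'll measure the openings as silhouettes on the z = 60 mm plane.

```bash
cat > sock.py <<'E'
from meas import *
def sockets(verbose=True):
    s,c,E=wrist(); pose(s); P=cloud(c,E); h,w=P.shape[:2]
    uv=np.stack(np.meshgrid(np.arange(w),np.arange(h)),-1).reshape(-1,2)
    Q=onplane(c,uv,.06,E).reshape(h,w,3)
    top=(np.abs(P[...,2]-.06)<.006)&(np.arange(h)[:,None]<155)
    print("top z",np.nanmedian(P[...,2][top]).round(4), "x range",np.percentile(Q[...,0][top],[.5,99.5]).round(4),"ymin",np.percentile(Q[...,1][top],.3).round(4))
    hole=(P[...,2]<.054)&(Q[...,0]>.548)&(Q[...,0]<.655)&(Q[...,1]>0.005)&(np.arange(h)[:,None]<155)
    n,l,st,cen=cv2.connectedComponentsWithStats(hole.astype(np.uint8))
    for i in range(1,n):
        if st[i,4]<600: continue
        q=(Q[l==i][:,:2]*1000).astype(np.float32)
        r=cv2.minAreaRect(q); lo,hi=q.min(0),q.max(0)
        mid=np.abs(q[:,0]-(lo[0]+hi[0])/2)<8
        slot=q[(q[:,0]<lo[0]+6)|(q[:,0]>hi[0]-6)]
        print(st[i,4],"rect",np.round(r[0],1),np.round(r[1],1),round(r[2],1),"y mid flats",q[mid][:,1].min().round(1),q[mid][:,1].max().round(1),"slot y",np.percentile(slot[:,1],[1,99]).round(1))
    # held bar end seen in pixels
    g=c["frame"].max(-1)
    col=g[165:215,318:336].mean(1); e=165+np.argmax(-np.diff(col))+.5
    row=g[215,:].astype(int); 
    t=onplane(c,[[327,e]],-(-.0024),np.array(c["mount"]))
    m=np.array(c["mount"]); o,d=ray(c,[[327,e]],m); k=(-.0024-o[2])/d[0,2]; print("bar end row",e,"tool",(o+d[0]*k).round(4))
sockets()
E
python3 sock.py
```

```text
t 6.4 p [0.689  0.0536 0.2483] psi 90.85 tilt 0.08 F [ 1.5 -0.8 -1.2] op 0.267 ff 60.1 q [-0.07  0.33  1.54 -0.    1.28 -1.65]
top z 0.0594 x range [0.5422 0.663 ] ymin -0.0098
5608 rect [604.5  55.2] [84.  62.5] 1.5 y mid flats 24.4 86.4 slot y [41.7 68.8]
5185 rect [602.5 174.4] [85.1 62.2] 0.4 y mid flats 143.3 205.5 slot y [161.5 186.5]
4165 rect [599.7 292.9] [84.7 59.7] 1.5 y mid flats 262.9 322.8 slot y [281.1 304.1]
bar end row 185.5 tool [ 0.0403  0.0009 -0.0024]
```

```bash
for i in 1 2 3; do python3 held.py; done
```

```text
bar n 5561 z [-0.0083 -0.0018  0.0023] x [0.032  0.0322] y [-0.0107  0.0009  0.0124]
body z 0.032 x [0.038  0.0391]
circle [-0.0029  0.0005] R 0.0425 n 21
bar n 5546 z [-0.008  -0.0018  0.0023] x [0.0319 0.0322] y [-0.0107  0.0006  0.0124]
body z 0.0321 x [0.038  0.0392]
circle [-0.003   0.0005] R 0.0425 n 21
bar n 5556 z [-0.0081 -0.0018  0.0024] x [0.032  0.0322] y [-0.0107  0.0009  0.0124]
body z 0.032 x [0.038  0.0392]
circle [-0.0029  0.0006] R 0.0424 n 21
```

>>> jog_arm:
  force: 100
  increments:
    - {"dx": -0.25, "dy": 0.008, "dz": 0, "ax": 0, "ay": 0, "az": 0, "gripper": -1}
    - {"dx": -0.5, "dy": 0.008, "dz": 0, "ax": 0, "ay": 0, "az": 0, "gripper": -1}
    - {"dx": -0.728, "dy": 0.008, "dz": -0.2, "ax": 0, "ay": 0, "az": 0, "gripper": -1}
    - {"dx": -0.728, "dy": 0.008, "dz": -0.5, "ax": 0, "ay": 0, "az": 0, "gripper": -1}
    - {"dx": -0.728, "dy": 0.008, "dz": -0.78, "ax": 0, "ay": 0, "az": 0, "gripper": -1}
    - {"dx": -0.728, "dy": 0.008, "dz": -0.78, "ax": 0, "ay": 0, "az": 0, "gripper": -1}
    - {"dx": -0.728, "dy": 0.008, "dz": -0.78, "ax": 0, "ay": 0, "az": 0, "gripper": -1}

```text
time: 7.3
eef_pos: [0.6021, 0.0554, 0.1558]
tcp_rot: [-0.008, 1.0, 0.0, -0.0]
contact_force: [0.6, 0.5, -1.9]
opening: 0.261
finger_force: 100.5
```

```bash
python3 -c "
from h import *
pose()"; python3 held.py
```

```text
t 7.3 p [0.6021 0.0554 0.1558] psi 90.95 tilt 0.03 F [ 0.6  0.5 -1.9] op 0.261 ff 100.5 q [-0.08  0.23  1.83  0.    1.07 -1.66]
bar n 5567 z [-0.0088 -0.0017  0.0024] x [0.032  0.0322] y [-0.0107  0.0009  0.0124]
body z 0.0321 x [0.038  0.0393]
circle [-0.0026  0.0005] R 0.0422 n 21
```

>>> jog_arm:
  increments:
    - {"dx": -0.004, "dy": -0.007, "dz": -0.06, "ax": 0, "ay": 0, "az": 0, "gripper": -1}
    - {"dx": -0.004, "dy": -0.007, "dz": -0.12, "ax": 0, "ay": 0, "az": 0, "gripper": -1}
    - {"dx": -0.004, "dy": -0.007, "dz": -0.15, "ax": 0, "ay": 0, "az": 0, "gripper": -1}
    - {"dx": -0.004, "dy": -0.007, "dz": -0.18, "ax": 0, "ay": 0, "az": 0, "gripper": -1}

```text
time: 7.75
eef_pos: [0.6016, 0.0547, 0.1337]
tcp_rot: [-0.009, 1.0, 0.0, -0.0]
contact_force: [0.1, 0.3, -2.7]
opening: 0.263
finger_force: 100.5
```

>>> jog_arm:
  increments:
    - {"dx": 0, "dy": 0, "dz": -0.03, "ax": 0, "ay": 0, "az": 0, "gripper": -1}
    - {"dx": 0, "dy": 0, "dz": -0.06, "ax": 0, "ay": 0, "az": 0, "gripper": -1}
    - {"dx": 0, "dy": 0, "dz": -0.09, "ax": 0, "ay": 0, "az": 0, "gripper": -1}
    - {"dx": 0, "dy": 0, "dz": -0.11, "ax": 0, "ay": 0, "az": 0, "gripper": -1}

```text
time: 8.15
eef_pos: [0.6018, 0.0547, 0.1211]
tcp_rot: [-0.009, 1.0, 0.0, 0.0]
contact_force: [-2.0, -0.7, 1.2]
opening: 0.265
finger_force: 101.2
```

>>> jog_arm:
  increments:
    - {"dx": 0, "dy": 0, "dz": -0.02, "ax": 0, "ay": 0, "az": 0, "gripper": -1}
    - {"dx": 0, "dy": 0, "dz": -0.035, "ax": 0, "ay": 0, "az": 0, "gripper": -1}
    - {"dx": 0, "dy": 0, "dz": -0.045, "ax": 0, "ay": 0, "az": 0, "gripper": -1}
    - {"dx": 0, "dy": 0, "dz": -0.05, "ax": 0, "ay": 0, "az": 0, "gripper": -1}

```text
time: 8.55
eef_pos: [0.6019, 0.0547, 0.1158]
tcp_rot: [-0.009, 1.0, -0.0, 0.0]
contact_force: [-4.1, -1.6, 7.8]
opening: 0.263
finger_force: 102.1
```

>>> jog_arm:
  increments:
    - {"dx": -0.005, "dy": -0.002, "dz": -0.008, "ax": 0, "ay": 0, "az": 0, "gripper": -1}
    - {"dx": -0.005, "dy": -0.002, "dz": -0.01, "ax": 0, "ay": 0, "az": 0, "gripper": -1}
    - {"dx": -0.005, "dy": -0.002, "dz": -0.012, "ax": 0, "ay": 0, "az": 0, "gripper": -1}
    - {"dx": -0.005, "dy": -0.002, "dz": -0.012, "ax": 0, "ay": 0, "az": 0, "gripper": -1}

```text
time: 8.95
eef_pos: [0.6019, 0.0546, 0.1158]
tcp_rot: [-0.009, 1.0, 0.0, 0.001]
contact_force: [-4.4, -0.7, 10.2]
opening: 0.261
finger_force: 102.5
```

>>> jog_arm:
  increments:
    - {"dx": -0.005, "dy": 0, "dz": 0, "ax": 0, "ay": 0, "az": -0.07, "gripper": -1}
    - {"dx": -0.005, "dy": 0, "dz": 0, "ax": 0, "ay": 0, "az": -0.14, "gripper": -1}
    - {"dx": -0.005, "dy": 0, "dz": 0, "ax": 0, "ay": 0, "az": -0.21, "gripper": -1}
    - {"dx": -0.005, "dy": 0, "dz": 0, "ax": 0, "ay": 0, "az": -0.28, "gripper": -1}
    - {"dx": -0.005, "dy": 0, "dz": 0, "ax": 0, "ay": 0, "az": -0.35, "gripper": -1}

```text
time: 9.45
eef_pos: [0.6012, 0.0555, 0.1156]
tcp_rot: [0.265, 0.964, 0.001, 0.001]
contact_force: [-4.4, 2.7, 9.5]
opening: 0.264
finger_force: 102.2
```

```bash
python3 -c "
from h import *
pose(); print(get_state()['wrist_torque'])"; python3 held.py
```

```text
t 9.45 p [0.6012 0.0555 0.1156] psi 59.22 tilt 0.17 F [-4.4  2.7  9.5] op 0.264 ff 102.2 q [-0.08  0.28  1.86  0.    1.   -1.11]
[0.82550169 0.70732165 0.23439286]
bar n 5625 z [-0.0085 -0.0018  0.0023] x [0.0324 0.0327] y [-0.0106  0.0008  0.0125]
body z 0.0321 x [0.0386 0.0397]
circle [-0.0023  0.0007] R 0.0424 n 21
```

>>> jog_arm:
  increments:
    - {"dx": 0.005, "dy": 0.01, "dz": 0, "ax": 0, "ay": 0, "az": -0.08, "gripper": -1}
    - {"dx": 0.01, "dy": 0.012, "dz": 0, "ax": 0, "ay": 0, "az": -0.16, "gripper": -1}
    - {"dx": 0.013, "dy": 0.014, "dz": 0, "ax": 0, "ay": 0, "az": -0.24, "gripper": -1}
    - {"dx": 0.016, "dy": 0.016, "dz": 0, "ax": 0, "ay": 0, "az": -0.32, "gripper": -1}
    - {"dx": 0.018, "dy": 0.018, "dz": 0, "ax": 0, "ay": 0, "az": -0.4, "gripper": -1}
    - {"dx": 0.02, "dy": 0.018, "dz": 0, "ax": 0, "ay": 0, "az": -0.48, "gripper": -1}
    - {"dx": 0.02, "dy": 0.018, "dz": 0, "ax": 0, "ay": 0, "az": -0.56, "gripper": -1}
    - {"dx": 0.02, "dy": 0.018, "dz": 0, "ax": 0, "ay": 0, "az": -0.62, "gripper": -1}
    - {"dx": 0.02, "dy": 0.018, "dz": 0, "ax": 0, "ay": 0, "az": -0.66, "gripper": -1}
    - {"dx": 0.02, "dy": 0.018, "dz": 0, "ax": 0, "ay": 0, "az": -0.66, "gripper": -1}

```text
time: 10.5
eef_pos: [0.6051, 0.0569, 0.1155]
tcp_rot: [0.707, 0.707, 0.002, 0.002]
contact_force: [-0.7, -0.2, 5.5]
opening: 0.264
finger_force: 101.7
```

```bash
python3 -c "
from h import *
pose(); print(get_state()['wrist_torque'])"; python3 held.py
```

```text
t 10.5 p [0.6051 0.0569 0.1155] psi -0.02 tilt 0.38 F [-0.7 -0.2  5.5] op 0.264 ff 101.7 q [-0.07  0.29  1.85  0.    1.   -0.07]
[ 0.17274477 -0.10375297 -0.04012794]
bar n 5758 z [-0.0086 -0.0018  0.0021] x [0.0332 0.0334] y [-0.011   0.0007  0.0122]
body z 0.0321 x [0.0393 0.0404]
circle [-0.0018  0.0001] R 0.0426 n 21
```

>>> jog_arm:
  increments:
    - {"dx": 0, "dy": 0, "dz": 0, "ax": 0, "ay": 0, "az": 0, "gripper": 1}
    - {"dx": 0, "dy": 0, "dz": 0, "ax": 0, "ay": 0, "az": 0, "gripper": 1}
    - {"dx": 0, "dy": 0, "dz": 0, "ax": 0, "ay": 0, "az": 0, "gripper": 1}
    - {"dx": 0, "dy": 0, "dz": 0, "ax": 0, "ay": 0, "az": 0, "gripper": 1}
    - {"dx": 0, "dy": 0, "dz": 0, "ax": 0, "ay": 0, "az": 0, "gripper": 1}
    - {"dx": 0, "dy": 0, "dz": 0.3, "ax": 0, "ay": 0, "az": 0, "gripper": 1}
    - {"dx": 0, "dy": 0, "dz": 0.7, "ax": 0, "ay": 0, "az": 0, "gripper": 1}
    - {"dx": 0, "dy": 0, "dz": 1, "ax": 0, "ay": 0, "az": 0, "gripper": 1}
    - {"dx": 0, "dy": 0, "dz": 1, "ax": 0, "ay": 0, "az": 0, "gripper": 1}
    - {"dx": 0, "dy": 0, "dz": 1, "ax": 0, "ay": 0, "az": 0, "gripper": 1}

```text
time: 11.55
eef_pos: [0.6032, 0.0566, 0.2344]
tcp_rot: [0.707, 0.708, 0.001, 0.001]
contact_force: [-0.8, 0.7, -0.1]
opening: 1.001
finger_force: 0.0
```

Run:
```python
from meas import *
pose()
c=snap("top"); P=cloud(c)
for b in bars(c,lo=.076,hi=.12): print(*b)
```

```text
t 11.55 p [0.6032 0.0566 0.2344] psi 0.07 tilt 0.14 F [-0.8  0.7 -0.1] op 1.001 ff 0.0 q [-0.07  0.15  1.77 -0.    1.21 -0.08]
[540.  84.] 2694 [ 0.8214 -0.6029  0.088 ] 0.325 0.227 -88.5 0.0981
[49. 71.] 1214 [0.8855 0.6754 0.088 ] 0.344 0.173 -54.6 0.0931
[102. 105.] 801 [0.7516 0.5679 0.088 ] 0.347 0.175 -53.9 0.0921
[560.  70.] 92 [ 0.868  -0.6654  0.088 ] 0.053 0.032 -179.5 0.1052
[105.  71.] 137 [0.8672 0.5412 0.088 ] 0.047 0.037 0.2 0.0975
[635. 137.] 170 [ 0.6804 -0.8636  0.088 ] 0.058 0.024 173.4 0.0796
[390. 224.] 217 [ 0.4582 -0.1887  0.088 ] 0.066 0.021 -113.8 0.0874
[317. 393.] 257 [ 0.0519 -0.0065  0.088 ] 0.087 0.026 -90.9 0.0972
```

>>> jog_arm:
  increments:
    - {"dx": -0.2, "dy": -0.35, "dz": 0.18, "ax": 0, "ay": 0, "az": 0, "gripper": 1}
    - {"dx": -0.4, "dy": -0.7, "dz": 0.18, "ax": 0, "ay": 0, "az": -0.08, "gripper": 1}
    - {"dx": -0.5, "dy": -0.9, "dz": 0.18, "ax": 0, "ay": 0, "az": -0.09, "gripper": 1}

```text
time: 11.9
eef_pos: [0.5407, -0.0529, 0.2528]
tcp_rot: [0.756, 0.655, -0.001, -0.001]
contact_force: [0.0, 0.0, -0.4]
opening: 1.002
finger_force: 0.0
```

>>> jog_arm:
  increments:
    - {"dx": -0.2, "dy": -0.35, "dz": 0, "ax": 0, "ay": 0, "az": 0, "gripper": 1}
    - {"dx": -0.4, "dy": -0.7, "dz": 0, "ax": 0, "ay": 0, "az": -0.08, "gripper": 1}
    - {"dx": -0.5, "dy": -0.9, "dz": 0, "ax": 0, "ay": 0, "az": -0.09, "gripper": 1}

```text
time: 12.2
eef_pos: [0.4802, -0.161, 0.2521]
tcp_rot: [0.801, 0.599, -0.001, -0.002]
contact_force: [0.9, -0.2, 0.9]
opening: 1.002
finger_force: 0.0
```

>>> jog_arm:
  increments:
    - {"dx": -0.2, "dy": -0.35, "dz": 0, "ax": 0, "ay": 0, "az": 0, "gripper": 1}
    - {"dx": -0.4, "dy": -0.7, "dz": 0, "ax": 0, "ay": 0, "az": -0.08, "gripper": 1}
    - {"dx": -0.44, "dy": -0.77, "dz": 0, "ax": 0, "ay": 0, "az": -0.085, "gripper": 1}
    - {"dx": -0.44, "dy": -0.77, "dz": 0, "ax": 0, "ay": 0, "az": -0.085, "gripper": 1}
    - {"dx": -0.44, "dy": -0.77, "dz": 0, "ax": 0, "ay": 0, "az": -0.085, "gripper": 1}

```text
time: 12.7
eef_pos: [0.4299, -0.2508, 0.2534]
tcp_rot: [0.837, 0.547, -0.0, -0.001]
contact_force: [0.7, -0.8, 0.5]
opening: 1.003
finger_force: 0.0
```

Run:
```python
from meas import *
s,c,E=wrist(); pose(s)
for b in bars(c,E,lo=.08): print(*b)
c=snap("top"); cv2.imwrite("pics/t2.png",c["frame"])
P=cloud(c)
for b in bars(c,lo=.1,hi=.125): print(*b)
cv2.imwrite("pics/s2.png",snap("scene")["frame"])
```

```text
t 12.7 p [ 0.4299 -0.2508  0.2534] psi -23.73 tilt 0.17 F [ 0.7 -0.8  0.5] op 1.003 ff 0.0 q [-0.73 -0.11  2.    0.    1.25 -0.32]
[330. 100.] 2649 [ 0.4597 -0.1904  0.088 ] 0.068 0.022 -113.0 0.0873
[539.  84.] 1236 [ 0.8257 -0.6103  0.088 ] 0.317 0.212 -88.5 0.1079
[42. 70.] 327 [0.8846 0.6957 0.088 ] 0.317 0.155 -50.8 0.1047
[126.  77.] 91 [0.849  0.4829 0.088 ] 0.148 0.006 0.3 0.1046
[560.  69.] 62 [ 0.8697 -0.6685  0.088 ] 0.052 0.028 177.3 0.1074
[291. 165.] 257 [0.6077 0.0551 0.088 ] 0.065 0.023 -90.5 0.119
[316. 395.] 120 [ 0.0495 -0.0028  0.088 ] 0.065 0.017 -90.9 0.1114
```

View pics/s2.png

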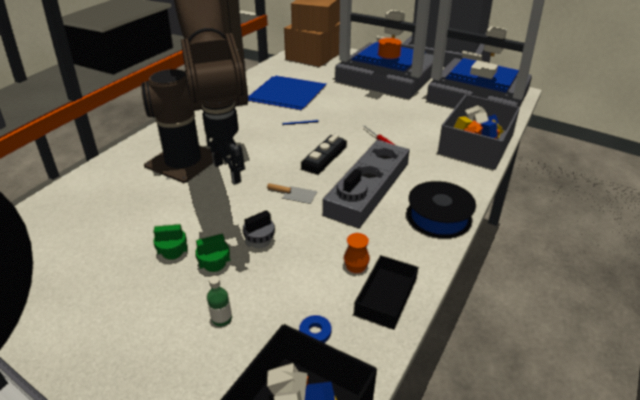

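The scene view shows the first cartridge seated with its bar along the row at (351,185): bar at -90.5°, top at 119 mm, so it is locked. The only other grey cartridge is at (260,228). The green pair and the rest are undisturbed. Now I'll grasp the second one.

>>> jog_arm:
  increments:
    - {"dx": 0.248, "dy": 0.503, "dz": -0.1, "ax": 0, "ay": 0, "az": 0.008, "gripper": 1}
    - {"dx": 0.248, "dy": 0.503, "dz": -0.4, "ax": 0, "ay": 0, "az": 0.008, "gripper": 1}
    - {"dx": 0.248, "dy": 0.503, "dz": -0.7, "ax": 0, "ay": 0, "az": 0.008, "gripper": 1}
    - {"dx": 0.248, "dy": 0.503, "dz": -0.7, "ax": 0, "ay": 0, "az": 0.008, "gripper": 1}
    - {"dx": 0.248, "dy": 0.503, "dz": -0.7, "ax": 0, "ay": 0, "az": 0.008, "gripper": 1}

```text
time: 13.35
eef_pos: [0.46, -0.1906, 0.171]
tcp_rot: [0.834, 0.552, -0.0, -0.001]
contact_force: [0.2, 0.6, -0.0]
opening: 0.998
finger_force: 0.0
```

```bash
python3 -c "
from h import *
pose()"
```

```text
t 13.35 p [ 0.46   -0.1906  0.171 ] psi -22.96 tilt 0.06 F [ 0.2  0.6 -0. ] op 0.998 ff 0.0 q [-0.6  -0.02  2.08 -0.    1.08 -0.2 ]
```

>>> jog_arm:
  increments:
    - {"dx": 0, "dy": 0, "dz": -0.25, "ax": 0, "ay": 0, "az": 0, "gripper": 1}
    - {"dx": 0, "dy": 0, "dz": -0.5, "ax": 0, "ay": 0, "az": 0, "gripper": 1}
    - {"dx": 0, "dy": 0, "dz": -0.71, "ax": 0, "ay": 0, "az": 0, "gripper": 1}
    - {"dx": 0, "dy": 0, "dz": -0.71, "ax": 0, "ay": 0, "az": 0, "gripper": 1}
    - {"dx": 0, "dy": 0, "dz": -0.71, "ax": 0, "ay": 0, "az": 0, "gripper": 1}

```text
time: 13.85
eef_pos: [0.4611, -0.1924, 0.0878]
tcp_rot: [0.834, 0.551, 0.001, 0.001]
contact_force: [0.2, 0.0, 0.5]
opening: 0.997
finger_force: 0.0
```

>>> jog_arm:
  force: 100
  increments:
    - {"dx": 0, "dy": 0, "dz": 0, "ax": 0, "ay": 0, "az": 0, "gripper": -1}
    - {"dx": 0, "dy": 0, "dz": 0, "ax": 0, "ay": 0, "az": 0, "gripper": -1}
    - {"dx": 0, "dy": 0, "dz": 0, "ax": 0, "ay": 0, "az": 0, "gripper": -1}
    - {"dx": 0, "dy": 0, "dz": 0, "ax": 0, "ay": 0, "az": 0, "gripper": -1}
    - {"dx": 0, "dy": 0, "dz": 0, "ax": 0, "ay": 0, "az": 0, "gripper": -1}
    - {"dx": 0, "dy": 0, "dz": 0, "ax": 0, "ay": 0, "az": 0, "gripper": -1}
    - {"dx": 0, "dy": 0, "dz": 0, "ax": 0, "ay": 0, "az": 0, "gripper": -1}
    - {"dx": 0, "dy": 0, "dz": 0, "ax": 0, "ay": 0, "az": 0, "gripper": -1}

```text
time: 14.65
eef_pos: [0.46, -0.1916, 0.0865]
tcp_rot: [0.834, 0.552, -0.0, 0.0]
contact_force: [-2.3, 0.6, 4.7]
opening: 0.261
finger_force: 98.8
```

>>> jog_arm:
  increments:
    - {"dx": 0, "dy": 0, "dz": 0.2, "ax": 0, "ay": 0, "az": 0, "gripper": -1}
    - {"dx": 0, "dy": 0, "dz": 0.5, "ax": 0, "ay": 0, "az": 0, "gripper": -1}
    - {"dx": 0, "dy": 0, "dz": 0.9, "ax": 0, "ay": 0, "az": 0, "gripper": -1}
    - {"dx": 0, "dy": 0, "dz": 1, "ax": 0, "ay": 0, "az": 0, "gripper": -1}
    - {"dx": 0, "dy": 0, "dz": 1, "ax": 0, "ay": 0, "az": 0, "gripper": -1}

```text
time: 15.15
eef_pos: [0.4607, -0.192, 0.2074]
tcp_rot: [0.834, 0.552, 0.001, 0.002]
contact_force: [0.4, -0.5, -3.6]
opening: 0.261
finger_force: 98.8
```

```bash
python3 -c "
from h import *
pose()"; python3 held.py
```

```text
t 15.15 p [ 0.4607 -0.192   0.2074] psi -23.05 tilt 0.27 F [ 0.4 -0.5 -3.6] op 0.261 ff 98.8 q [-0.6  -0.06  2.05  0.    1.15 -0.2 ]
bar n 5985 z [-0.0084 -0.001   0.0026] x [0.0349 0.0353] y [-0.0112  0.0004  0.012 ]
body z 0.0329 x [0.041  0.0422]
circle [ 0.0004 -0.    ] R 0.0423 n 21
```

>>> jog_arm:
  increments:
    - {"dx": 0, "dy": 0, "dz": 0.4, "ax": 0, "ay": 0, "az": 0.06, "gripper": -1}
    - {"dx": 0.13, "dy": 0.27, "dz": 0.4, "ax": 0, "ay": 0, "az": 0.12, "gripper": -1}
    - {"dx": 0.26, "dy": 0.54, "dz": 0.4, "ax": 0, "ay": 0, "az": 0.18, "gripper": -1}
    - {"dx": 0.37, "dy": 0.81, "dz": 0.4, "ax": 0, "ay": 0, "az": 0.254, "gripper": -1}

```text
time: 15.6
eef_pos: [0.5032, -0.0928, 0.2499]
tcp_rot: [0.707, 0.707, -0.001, -0.003]
contact_force: [0.3, -0.4, -2.5]
opening: 0.26
finger_force: 99.4
```

>>> jog_arm:
  increments:
    - {"dx": 0.13, "dy": 0.27, "dz": 0, "ax": 0, "ay": 0, "az": 0.08, "gripper": -1}
    - {"dx": 0.26, "dy": 0.54, "dz": 0, "ax": 0, "ay": 0, "az": 0.16, "gripper": -1}
    - {"dx": 0.37, "dy": 0.81, "dz": 0, "ax": 0, "ay": 0, "az": 0.254, "gripper": -1}

```text
time: 15.9
eef_pos: [0.5474, 0.0047, 0.2491]
tcp_rot: [0.552, 0.834, -0.001, -0.003]
contact_force: [0.3, -0.5, -3.4]
opening: 0.262
finger_force: 99.5
```

>>> jog_arm:
  increments:
    - {"dx": 0.13, "dy": 0.27, "dz": 0, "ax": 0, "ay": 0, "az": 0.08, "gripper": -1}
    - {"dx": 0.26, "dy": 0.54, "dz": 0, "ax": 0, "ay": 0, "az": 0.16, "gripper": -1}
    - {"dx": 0.37, "dy": 0.81, "dz": 0, "ax": 0, "ay": 0, "az": 0.254, "gripper": -1}

```text
time: 16.2
eef_pos: [0.5918, 0.1016, 0.2487]
tcp_rot: [0.376, 0.927, -0.001, -0.003]
contact_force: [-0.5, -0.5, -3.2]
opening: 0.264
finger_force: 99.5
```

>>> jog_arm:
  increments:
    - {"dx": 0.13, "dy": 0.27, "dz": 0, "ax": 0, "ay": 0, "az": 0.08, "gripper": -1}
    - {"dx": 0.26, "dy": 0.54, "dz": 0, "ax": 0, "ay": 0, "az": 0.16, "gripper": -1}
    - {"dx": 0.37, "dy": 0.81, "dz": 0, "ax": 0, "ay": 0, "az": 0.254, "gripper": -1}

```text
time: 16.5
eef_pos: [0.6363, 0.1985, 0.2482]
tcp_rot: [0.185, 0.983, -0.001, -0.004]
contact_force: [-0.0, 0.4, -3.1]
opening: 0.261
finger_force: 99.5
```

>>> jog_arm:
  increments:
    - {"dx": 0.13, "dy": 0.27, "dz": 0, "ax": 0, "ay": 0, "az": 0.08, "gripper": -1}
    - {"dx": 0.26, "dy": 0.54, "dz": 0, "ax": 0, "ay": 0, "az": 0.16, "gripper": -1}
    - {"dx": 0.37, "dy": 0.81, "dz": 0, "ax": 0, "ay": 0, "az": 0.251, "gripper": -1}
    - {"dx": 0.37, "dy": 0.81, "dz": 0, "ax": 0, "ay": 0, "az": 0.251, "gripper": -1}
    - {"dx": 0.37, "dy": 0.81, "dz": 0, "ax": 0, "ay": 0, "az": 0.251, "gripper": -1}
    - {"dx": 0.37, "dy": 0.81, "dz": 0, "ax": 0, "ay": 0, "az": 0.251, "gripper": -1}

```text
time: 17.1
eef_pos: [0.6808, 0.2936, 0.2503]
tcp_rot: [-0.008, 1.0, -0.001, -0.002]
contact_force: [0.2, -0.3, -2.7]
opening: 0.262
finger_force: 99.5
```

```bash
python3 sock.py; python3 held.py
```

```text
t 17.1 p [0.6808 0.2936 0.2503] psi 90.91 tilt 0.3 F [ 0.2 -0.3 -2.7] op 0.262 ff 99.5 q [ 0.27  0.44  1.39 -0.    1.32 -1.32]
top z 0.0594 x range [0.5408 0.6615] ymin -0.0064
29260 rect [601.5 475.1] [229.1 107. ] 90.0 y mid flats 361.6 579.0 slot y [363.1 582.5]
5483 rect [599.8 295.2] [84.6 62.3] 2.3 y mid flats 263.8 326.6 slot y [282.1 308.7]
5076 rect [602.  176.8] [84.5 61.7] 1.1 y mid flats 146.0 207.5 slot y [164.5 189.4]
bar end row 180.5 tool [ 0.042   0.0009 -0.0024]
bar n 5738 z [-0.0081 -0.0009  0.0028] x [0.0336 0.0338] y [-0.0106  0.0009  0.0125]
body z 0.0331 x [0.0396 0.0407]
circle [-0.0013  0.0005] R 0.0425 n 21
```

>>> jog_arm:
  increments:
    - {"dx": -0.25, "dy": 0.008, "dz": 0, "ax": 0, "ay": 0, "az": 0, "gripper": -1}
    - {"dx": -0.5, "dy": 0.008, "dz": 0, "ax": 0, "ay": 0, "az": 0, "gripper": -1}
    - {"dx": -0.69, "dy": 0.008, "dz": -0.2, "ax": 0, "ay": 0, "az": 0, "gripper": -1}
    - {"dx": -0.69, "dy": 0.008, "dz": -0.5, "ax": 0, "ay": 0, "az": 0, "gripper": -1}
    - {"dx": -0.69, "dy": 0.008, "dz": -0.78, "ax": 0, "ay": 0, "az": 0, "gripper": -1}
    - {"dx": -0.69, "dy": 0.008, "dz": -0.78, "ax": 0, "ay": 0, "az": 0, "gripper": -1}
    - {"dx": -0.69, "dy": 0.008, "dz": -0.78, "ax": 0, "ay": 0, "az": 0, "gripper": -1}

```text
time: 17.9
eef_pos: [0.5989, 0.2948, 0.1601]
tcp_rot: [-0.008, 1.0, -0.0, -0.0]
contact_force: [0.3, -1.0, -1.8]
opening: 0.259
finger_force: 99.3
```

```bash
python3 -c "
from h import *
pose()"; python3 held.py
```

```text
t 17.9 p [0.5989 0.2948 0.1601] psi 90.91 tilt 0.06 F [ 0.3 -1.  -1.8] op 0.259 ff 99.3 q [ 0.31  0.36  1.67 -0.    1.12 -1.28]
bar n 5756 z [-0.0084 -0.0009  0.0027] x [0.0336 0.0338] y [-0.0106  0.0009  0.0125]
body z 0.033 x [0.0397 0.0408]
circle [-0.0013  0.0005] R 0.0425 n 21
```

>>> jog_arm:
  increments:
    - {"dx": -0.006, "dy": -0.002, "dz": -0.07, "ax": 0, "ay": 0, "az": 0, "gripper": -1}
    - {"dx": -0.006, "dy": -0.002, "dz": -0.12, "ax": 0, "ay": 0, "az": 0, "gripper": -1}
    - {"dx": -0.006, "dy": -0.002, "dz": -0.16, "ax": 0, "ay": 0, "az": 0, "gripper": -1}
    - {"dx": -0.006, "dy": -0.002, "dz": -0.2, "ax": 0, "ay": 0, "az": 0, "gripper": -1}

```text
time: 18.35
eef_pos: [0.5983, 0.2954, 0.1359]
tcp_rot: [-0.009, 1.0, -0.0, 0.0]
contact_force: [0.7, 0.1, -3.0]
opening: 0.263
finger_force: 99.5
```

>>> jog_arm:
  increments:
    - {"dx": 0, "dy": 0, "dz": -0.03, "ax": 0, "ay": 0, "az": 0, "gripper": -1}
    - {"dx": 0, "dy": 0, "dz": -0.06, "ax": 0, "ay": 0, "az": 0, "gripper": -1}
    - {"dx": 0, "dy": 0, "dz": -0.09, "ax": 0, "ay": 0, "az": 0, "gripper": -1}
    - {"dx": 0, "dy": 0, "dz": -0.11, "ax": 0, "ay": 0, "az": 0, "gripper": -1}
    - {"dx": 0, "dy": 0, "dz": -0.11, "ax": 0, "ay": 0, "az": 0, "gripper": -1}

```text
time: 18.85
eef_pos: [0.5984, 0.2954, 0.1233]
tcp_rot: [-0.009, 1.0, 0.0, 0.0]
contact_force: [-1.1, -1.0, 0.6]
opening: 0.262
finger_force: 100.1
```

>>> jog_arm:
  increments:
    - {"dx": 0, "dy": -0.004, "dz": -0.03, "ax": 0, "ay": 0, "az": 0, "gripper": -1}
    - {"dx": 0, "dy": -0.004, "dz": -0.05, "ax": 0, "ay": 0, "az": 0, "gripper": -1}
    - {"dx": 0, "dy": -0.004, "dz": -0.06, "ax": 0, "ay": 0, "az": 0, "gripper": -1}
    - {"dx": 0, "dy": -0.004, "dz": -0.068, "ax": 0, "ay": 0, "az": 0, "gripper": -1}
    - {"dx": 0, "dy": -0.004, "dz": -0.068, "ax": 0, "ay": 0, "az": 0, "gripper": -1}

```text
time: 19.35
eef_pos: [0.5988, 0.2952, 0.1167]
tcp_rot: [-0.009, 1.0, 0.0, 0.001]
contact_force: [-2.9, -0.5, 6.7]
opening: 0.264
finger_force: 100.9
```

>>> jog_arm:
  increments:
    - {"dx": -0.004, "dy": 0, "dz": -0.012, "ax": 0, "ay": 0, "az": 0, "gripper": -1}
    - {"dx": -0.004, "dy": 0, "dz": -0.012, "ax": 0, "ay": 0, "az": 0, "gripper": -1}
    - {"dx": -0.004, "dy": 0, "dz": -0.012, "ax": 0, "ay": 0, "az": -0.07, "gripper": -1}
    - {"dx": -0.004, "dy": 0, "dz": -0.012, "ax": 0, "ay": 0, "az": -0.14, "gripper": -1}
    - {"dx": 0, "dy": 0.002, "dz": -0.012, "ax": 0, "ay": 0, "az": -0.21, "gripper": -1}
    - {"dx": 0, "dy": 0.004, "dz": -0.012, "ax": 0, "ay": 0, "az": -0.28, "gripper": -1}
    - {"dx": 0, "dy": 0.005, "dz": -0.012, "ax": 0, "ay": 0, "az": -0.35, "gripper": -1}

```text
time: 20.05
eef_pos: [0.5994, 0.2968, 0.1165]
tcp_rot: [0.265, 0.964, 0.002, 0.001]
contact_force: [-3.0, 0.8, 8.8]
opening: 0.263
finger_force: 101.1
```

```bash
python3 -c "
from h import *
pose(); print(get_state()['wrist_torque'])"; python3 held.py
```

```text
t 20.05 p [0.5994 0.2968 0.1165] psi 59.25 tilt 0.26 F [-3.   0.8  8.8] op 0.263 ff 101.1 q [ 0.31  0.41  1.69  0.    1.04 -0.73]
[0.4311621  0.49409335 0.16263745]
bar n 5831 z [-0.0083 -0.0009  0.0027] x [0.034  0.0343] y [-0.0106  0.0011  0.0126]
body z 0.0329 x [0.0402 0.0413]
circle [-0.0003  0.0006] R 0.0421 n 21
```

Seated at full depth and turning freely with low torque. I'll finish the turn.

>>> jog_arm:
  increments:
    - {"dx": 0.005, "dy": 0.003, "dz": 0, "ax": 0, "ay": 0, "az": -0.08, "gripper": -1}
    - {"dx": 0.008, "dy": 0.005, "dz": 0, "ax": 0, "ay": 0, "az": -0.16, "gripper": -1}
    - {"dx": 0.01, "dy": 0.007, "dz": 0, "ax": 0, "ay": 0, "az": -0.24, "gripper": -1}
    - {"dx": 0.012, "dy": 0.008, "dz": 0, "ax": 0, "ay": 0, "az": -0.32, "gripper": -1}
    - {"dx": 0.013, "dy": 0.008, "dz": 0, "ax": 0, "ay": 0, "az": -0.4, "gripper": -1}
    - {"dx": 0.014, "dy": 0.008, "dz": 0, "ax": 0, "ay": 0, "az": -0.48, "gripper": -1}
    - {"dx": 0.014, "dy": 0.008, "dz": 0, "ax": 0, "ay": 0, "az": -0.56, "gripper": -1}
    - {"dx": 0.014, "dy": 0.008, "dz": 0, "ax": 0, "ay": 0, "az": -0.62, "gripper": -1}
    - {"dx": 0.014, "dy": 0.008, "dz": 0, "ax": 0, "ay": 0, "az": -0.66, "gripper": -1}
    - {"dx": 0.014, "dy": 0.008, "dz": 0, "ax": 0, "ay": 0, "az": -0.66, "gripper": -1}

```text
time: 21.1
eef_pos: [0.6004, 0.2973, 0.1165]
tcp_rot: [0.707, 0.707, 0.001, 0.0]
contact_force: [-6.1, -0.1, 11.5]
opening: 0.264
finger_force: 101.5
```

>>> jog_arm:
  increments:
    - {"dx": 0, "dy": 0, "dz": 0, "ax": 0, "ay": 0, "az": 0, "gripper": 1}
    - {"dx": 0, "dy": 0, "dz": 0, "ax": 0, "ay": 0, "az": 0, "gripper": 1}
    - {"dx": 0, "dy": 0, "dz": 0, "ax": 0, "ay": 0, "az": 0, "gripper": 1}
    - {"dx": 0, "dy": 0, "dz": 0, "ax": 0, "ay": 0, "az": 0, "gripper": 1}
    - {"dx": 0, "dy": 0, "dz": 0, "ax": 0, "ay": 0, "az": 0, "gripper": 1}
    - {"dx": 0, "dy": 0, "dz": 0.3, "ax": 0, "ay": 0, "az": 0, "gripper": 1}
    - {"dx": 0, "dy": 0, "dz": 0.7, "ax": 0, "ay": 0, "az": 0, "gripper": 1}
    - {"dx": 0, "dy": 0, "dz": 1, "ax": 0, "ay": 0, "az": 0, "gripper": 1}
    - {"dx": 0, "dy": 0, "dz": 1, "ax": 0, "ay": 0, "az": 0, "gripper": 1}

```text
time: 22.0
eef_pos: [0.6033, 0.2975, 0.2418]
tcp_rot: [0.707, 0.708, 0.006, 0.003]
contact_force: [-0.2, 0.9, 0.9]
opening: 1.0
finger_force: 0.0
```

```bash
python3 -c "
from h import *
pose()"
```

```text
t 22.0 p [0.6033 0.2975 0.2418] psi 0.07 tilt 0.81 F [-0.2  0.9  0.9] op 1.0 ff 0.0 q [ 0.31  0.29  1.6  -0.    1.24  0.31]
```

>>> jog_arm:
  increments:
    - {"dx": -0.4, "dy": -0.2, "dz": 0, "ax": 0, "ay": 0, "az": 0, "gripper": 1}
    - {"dx": -0.8, "dy": -0.5, "dz": 0, "ax": 0, "ay": 0, "az": 0, "gripper": -1}
    - {"dx": -0.9, "dy": -0.55, "dz": 0, "ax": 0, "ay": 0, "az": 0, "gripper": -1}

```text
time: 22.3
eef_pos: [0.489, 0.229, 0.2313]
tcp_rot: [0.707, 0.708, -0.002, -0.001]
contact_force: [0.8, -0.4, 0.4]
opening: 0.689
finger_force: 0.0
```

>>> jog_arm:
  increments:
    - {"dx": -0.4, "dy": -0.2, "dz": 0, "ax": 0, "ay": 0, "az": 0, "gripper": -1}
    - {"dx": -0.75, "dy": -0.45, "dz": 0, "ax": 0, "ay": 0, "az": 0, "gripper": -1}
    - {"dx": -0.75, "dy": -0.45, "dz": 0, "ax": 0, "ay": 0, "az": 0, "gripper": -1}
    - {"dx": -0.75, "dy": -0.45, "dz": 0, "ax": 0, "ay": 0, "az": 0, "gripper": -1}
    - {"dx": -0.75, "dy": -0.45, "dz": 0, "ax": 0, "ay": 0, "az": 0, "gripper": -1}
    - {"dx": -0.75, "dy": -0.45, "dz": 0, "ax": 0, "ay": 0, "az": 0, "gripper": -1}

```text
time: 22.9
eef_pos: [0.4033, 0.1768, 0.2338]
tcp_rot: [0.707, 0.708, 0.0, 0.0]
contact_force: [-0.1, 0.4, -0.8]
opening: -0.002
finger_force: 0.0
```

```bash
cat > keys.py <<'E'
from meas import *
def keys(c,E,img):
    m=cv2.inRange(img,(150,150,150),(255,255,255))
    P=cloud(c,E)
    m[~((P[...,2]>.042)&(P[...,2]<.062)&(np.abs(P[...,0]-.4)<.06)&(np.abs(P[...,1]-.25)<.12))]=0
    n,l,st,cen=cv2.connectedComponentsWithStats(m)
    for i in range(1,n):
        if st[i,4]<40: continue
        q=onplane(c,np.argwhere(l==i)[:,::-1],.05,E)[:,:2]*1000
        r=cv2.minAreaRect(q.astype(np.float32)); print(cen[i].round(),st[i,4],np.round(r[0],1),np.round(r[1],1),round(r[2]),"z",np.nanmedian(P[...,2][l==i]).round(4))
s,c,E=wrist(); pose(s); keys(c,E,c["frame"]); cv2.imwrite("pics/w5.png",c["frame"])
c=snap("top"); cv2.imwrite("pics/t3.png",c["frame"])
for b in bars(c,lo=.11,hi=.13): print(*b)
d=dict(c); d["depth"]=np.load("top_d.npy"); print("top0"); keys(d,None,cv2.imread("pics/top0.png"))
E
python3 keys.py
```

```text
t 22.9 p [0.4033 0.1768 0.2338] psi 0.08 tilt 0.06 F [-0.1  0.4 -0.8] op -0.002 ff 0.0 q [ 0.18 -0.24  2.15  0.    1.22  0.18]
[321.  17.] 750 [399.1 308.1] [16.6 26.3] 0 z 0.0494
[322.  84.] 1087 [400.2 256.3] [29.8 29.6] 0 z 0.0495
[291. 165.] 243 [0.6077 0.0538 0.088 ] 0.068 0.023 -90.5 0.1192
[193. 168.] 255 [0.6037 0.3019 0.088 ] 0.071 0.02 -90.6 0.1194
[316. 396.] 100 [ 0.046  -0.0016  0.088 ] 0.072 0.014 -90.9 0.1194
top0
[239. 249.] 118 [400.5 192.1] [28.2 28. ] 90 z 0.0499
[214. 249.] 104 [399.7 253.9] [28.4 25.5] 90 z 0.0496
[190. 249.] 105 [398.9 315.8] [44.2 12.8] 90 z 0.0496
```

View pics/w5.png

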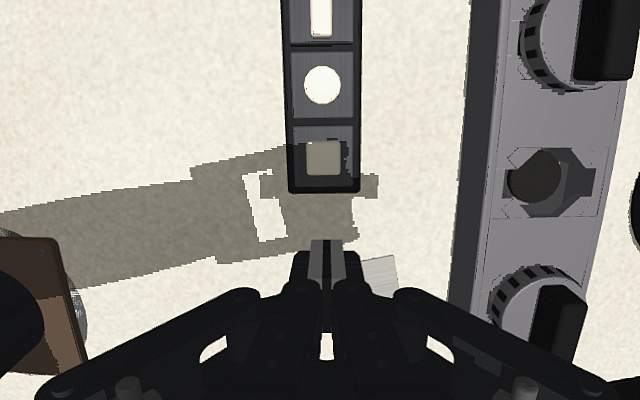

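View pics/t3.png

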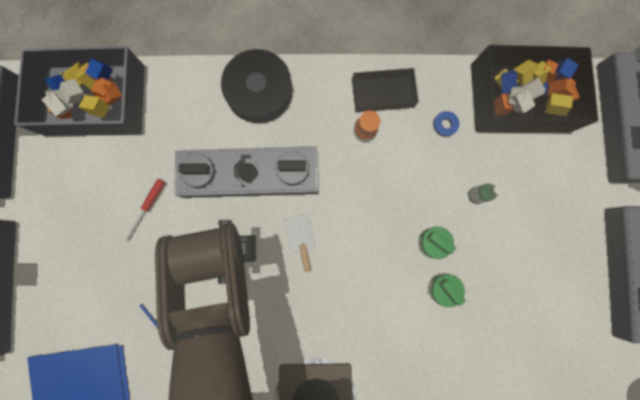

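Both cartridges are locked: bars along the row at (193,168) and (291,165), tops at 119 mm. No grey ones are left on the bench. The wrist view shows the round key at (322,84), square at (323,158) and long at (321,17), matching the first top view. I'll press the round key.

>>> jog_arm:
  increments:
    - {"dx": -0.027, "dy": 0.35, "dz": -0.2, "ax": 0, "ay": 0, "az": 0, "gripper": -1}
    - {"dx": -0.027, "dy": 0.65, "dz": -0.5, "ax": 0, "ay": 0, "az": 0, "gripper": -1}
    - {"dx": -0.027, "dy": 0.65, "dz": -0.8, "ax": 0, "ay": 0, "az": 0, "gripper": -1}
    - {"dx": -0.027, "dy": 0.65, "dz": -1, "ax": 0, "ay": 0, "az": 0, "gripper": -1}
    - {"dx": -0.027, "dy": 0.65, "dz": -1, "ax": 0, "ay": 0, "az": 0, "gripper": -1}
    - {"dx": -0.027, "dy": 0.65, "dz": -1, "ax": 0, "ay": 0, "az": 0, "gripper": -1}

```text
time: 23.6
eef_pos: [0.3992, 0.2547, 0.1134]
tcp_rot: [0.707, 0.708, -0.0, -0.0]
contact_force: [-0.2, 0.7, 1.0]
opening: -0.003
finger_force: 0.0
```

>>> jog_arm:
  increments:
    - {"dx": 0, "dy": 0, "dz": -0.15, "ax": 0, "ay": 0, "az": 0, "gripper": -1}
    - {"dx": 0, "dy": 0, "dz": -0.28, "ax": 0, "ay": 0, "az": 0, "gripper": -1}
    - {"dx": 0, "dy": 0, "dz": -0.34, "ax": 0, "ay": 0, "az": 0, "gripper": -1}
    - {"dx": 0, "dy": 0, "dz": -0.38, "ax": 0, "ay": 0, "az": 0, "gripper": -1}
    - {"dx": 0, "dy": 0, "dz": -0.38, "ax": 0, "ay": 0, "az": 0, "gripper": -1}

```text
time: 24.1
eef_pos: [0.4, 0.2547, 0.0694]
tcp_rot: [0.707, 0.708, 0.001, 0.0]
contact_force: [-1.6, -1.4, 5.0]
opening: -0.002
finger_force: 2.3
```

>>> jog_arm:
  increments:
    - {"dx": 0, "dy": 0, "dz": -0.012, "ax": 0, "ay": 0, "az": 0, "gripper": -1}
    - {"dx": 0, "dy": 0, "dz": -0.02, "ax": 0, "ay": 0, "az": 0, "gripper": -1}
    - {"dx": 0, "dy": 0, "dz": -0.02, "ax": 0, "ay": 0, "az": 0, "gripper": -1}
    - {"dx": 0, "dy": 0, "dz": -0.02, "ax": 0, "ay": 0, "az": 0, "gripper": -1}

```text
time: 24.5
eef_pos: [0.4001, 0.2547, 0.0689]
tcp_rot: [0.706, 0.708, 0.0, 0.0]
contact_force: [-6.3, -2.9, 15.2]
opening: -0.0
finger_force: 7.5
```

>>> jog_arm:
  increments:
    - {"dx": 0, "dy": 0, "dz": 0.2, "ax": 0, "ay": 0, "az": 0, "gripper": -1}
    - {"dx": 0, "dy": 0, "dz": 0.4, "ax": 0, "ay": 0, "az": 0, "gripper": -1}
    - {"dx": 0.004, "dy": -0.25, "dz": 0.4, "ax": 0, "ay": 0, "az": 0, "gripper": -1}
    - {"dx": 0.004, "dy": -0.51, "dz": 0.4, "ax": 0, "ay": 0, "az": 0, "gripper": -1}
    - {"dx": 0.004, "dy": -0.51, "dz": 0.4, "ax": 0, "ay": 0, "az": 0, "gripper": -1}
    - {"dx": 0.004, "dy": -0.51, "dz": 0.4, "ax": 0, "ay": 0, "az": 0, "gripper": -1}

```text
time: 25.1
eef_pos: [0.4001, 0.1931, 0.1144]
tcp_rot: [0.707, 0.707, 0.001, 0.001]
contact_force: [0.2, 0.2, -0.2]
opening: -0.001
finger_force: 0.0
```

The round key bottomed out (15 N at full travel). Now the square key.

>>> jog_arm:
  increments:
    - {"dx": 0, "dy": 0, "dz": -0.15, "ax": 0, "ay": 0, "az": 0, "gripper": -1}
    - {"dx": 0, "dy": 0, "dz": -0.28, "ax": 0, "ay": 0, "az": 0, "gripper": -1}
    - {"dx": 0, "dy": 0, "dz": -0.34, "ax": 0, "ay": 0, "az": 0, "gripper": -1}
    - {"dx": 0, "dy": 0, "dz": -0.38, "ax": 0, "ay": 0, "az": 0, "gripper": -1}
    - {"dx": 0, "dy": 0, "dz": -0.4, "ax": 0, "ay": 0, "az": 0, "gripper": -1}
    - {"dx": 0, "dy": 0, "dz": -0.4, "ax": 0, "ay": 0, "az": 0, "gripper": -1}
    - {"dx": 0, "dy": 0, "dz": -0.4, "ax": 0, "ay": 0, "az": 0, "gripper": -1}

```text
time: 25.8
eef_pos: [0.3992, 0.1939, 0.0687]
tcp_rot: [0.706, 0.708, -0.002, -0.001]
contact_force: [-11.8, -1.8, 23.3]
opening: 0.001
finger_force: 12.0
```

Down. Release it, cross high over to the long key, which is 123 mm in +y.

>>> jog_arm:
  increments:
    - {"dx": 0, "dy": 0, "dz": 0.2, "ax": 0, "ay": 0, "az": 0, "gripper": -1}
    - {"dx": 0, "dy": 0, "dz": 0.4, "ax": 0, "ay": 0, "az": 0, "gripper": -1}
    - {"dx": 0, "dy": 0.3, "dz": 0.4, "ax": 0, "ay": 0, "az": 0, "gripper": -1}
    - {"dx": -0.005, "dy": 0.65, "dz": 0.4, "ax": 0, "ay": 0, "az": 0, "gripper": -1}
    - {"dx": -0.005, "dy": 1, "dz": 0.4, "ax": 0, "ay": 0, "az": 0, "gripper": -1}
    - {"dx": -0.005, "dy": 1, "dz": 0.4, "ax": 0, "ay": 0, "az": 0, "gripper": -1}
    - {"dx": -0.005, "dy": 1, "dz": 0.4, "ax": 0, "ay": 0, "az": 0, "gripper": -1}

```text
time: 26.5
eef_pos: [0.3985, 0.3143, 0.1136]
tcp_rot: [0.706, 0.708, 0.0, 0.0]
contact_force: [-0.7, 0.7, -1.2]
opening: -0.0
finger_force: 0.0
```

>>> jog_arm:
  increments:
    - {"dx": 0, "dy": 0.02, "dz": -0.15, "ax": 0, "ay": 0, "az": 0, "gripper": -1}
    - {"dx": 0, "dy": 0.02, "dz": -0.28, "ax": 0, "ay": 0, "az": 0, "gripper": -1}
    - {"dx": 0, "dy": 0.02, "dz": -0.34, "ax": 0, "ay": 0, "az": 0, "gripper": -1}
    - {"dx": 0, "dy": 0.02, "dz": -0.38, "ax": 0, "ay": 0, "az": 0, "gripper": -1}
    - {"dx": 0, "dy": 0.02, "dz": -0.395, "ax": 0, "ay": 0, "az": 0, "gripper": -1}
    - {"dx": 0, "dy": 0.02, "dz": -0.395, "ax": 0, "ay": 0, "az": 0, "gripper": -1}
    - {"dx": 0, "dy": 0.02, "dz": -0.395, "ax": 0, "ay": 0, "az": 0, "gripper": -1}

```text
time: 27.2
eef_pos: [0.3982, 0.3145, 0.0688]
tcp_rot: [0.707, 0.708, -0.003, -0.0]
contact_force: [-8.7, -6.5, 20.1]
opening: 0.002
finger_force: 9.6
```

Down as well. Last, the round key again at y = 0.255.

>>> jog_arm:
  increments:
    - {"dx": 0, "dy": 0, "dz": 0.2, "ax": 0, "ay": 0, "az": 0, "gripper": -1}
    - {"dx": 0, "dy": 0, "dz": 0.4, "ax": 0, "ay": 0, "az": 0, "gripper": -1}
    - {"dx": 0.005, "dy": -0.25, "dz": 0.4, "ax": 0, "ay": 0, "az": 0, "gripper": -1}
    - {"dx": 0.01, "dy": -0.51, "dz": 0.4, "ax": 0, "ay": 0, "az": 0, "gripper": -1}
    - {"dx": 0.01, "dy": -0.51, "dz": 0.4, "ax": 0, "ay": 0, "az": 0, "gripper": -1}
    - {"dx": 0.01, "dy": -0.51, "dz": 0.4, "ax": 0, "ay": 0, "az": 0, "gripper": -1}

```text
time: 27.8
eef_pos: [0.4002, 0.2539, 0.1144]
tcp_rot: [0.707, 0.707, 0.001, 0.0]
contact_force: [0.4, 0.5, -1.0]
opening: 0.001
finger_force: 0.0
```

>>> jog_arm:
  increments:
    - {"dx": 0, "dy": 0, "dz": -0.15, "ax": 0, "ay": 0, "az": 0, "gripper": -1}
    - {"dx": 0, "dy": 0, "dz": -0.28, "ax": 0, "ay": 0, "az": 0, "gripper": -1}
    - {"dx": 0, "dy": 0, "dz": -0.34, "ax": 0, "ay": 0, "az": 0, "gripper": -1}
    - {"dx": 0, "dy": 0, "dz": -0.38, "ax": 0, "ay": 0, "az": 0, "gripper": -1}
    - {"dx": 0, "dy": 0, "dz": -0.395, "ax": 0, "ay": 0, "az": 0, "gripper": -1}
    - {"dx": 0, "dy": 0, "dz": -0.395, "ax": 0, "ay": 0, "az": 0, "gripper": -1}
    - {"dx": 0, "dy": 0, "dz": -0.395, "ax": 0, "ay": 0, "az": 0, "gripper": -1}

```text
time: 28.5
eef_pos: [0.3995, 0.2548, 0.0689]
tcp_rot: [0.706, 0.708, -0.002, -0.001]
contact_force: [-8.5, -3.7, 16.2]
opening: 0.003
finger_force: 8.1
```

>>> jog_arm:
  increments:
    - {"dx": 0, "dy": 0, "dz": 0.3, "ax": 0, "ay": 0, "az": 0, "gripper": -1}
    - {"dx": 0, "dy": 0, "dz": 0.6, "ax": 0, "ay": 0, "az": 0, "gripper": -1}
    - {"dx": 0, "dy": 0, "dz": 1, "ax": 0, "ay": 0, "az": 0, "gripper": -1}
    - {"dx": 0, "dy": -0.3, "dz": 1, "ax": 0, "ay": 0, "az": 0, "gripper": -1}
    - {"dx": 0, "dy": -0.65, "dz": 1, "ax": 0, "ay": 0, "az": 0, "gripper": -1}
    - {"dx": 0, "dy": -0.65, "dz": 1, "ax": 0, "ay": 0, "az": 0, "gripper": -1}
    - {"dx": 0, "dy": -0.65, "dz": 1, "ax": 0, "ay": 0, "az": 0, "gripper": -1}

```text
time: 29.2
eef_pos: [0.4002, 0.1762, 0.187]
tcp_rot: [0.707, 0.707, 0.001, 0.0]
contact_force: [0.8, -0.1, 0.6]
opening: 0.001
finger_force: 0.0
```

Run:
```python
from meas import *
pose(); c=snap("top")
for b in bars(c,lo=.11,hi=.13): print(*b)
s,c,E=wrist(); P=cloud(c,E)
for u,v in [(322,84),(321,17),(323,158)]: print(P[v-3:v+4,u-3:u+4,2].mean().round(4),P[v,u].round(3))
```

```text
t 29.2 p [0.4002 0.1762 0.187 ] psi -0.04 tilt 0.09 F [ 0.8 -0.1  0.6] op 0.001 ff 0.0 q [ 0.18 -0.19  2.2   0.    1.13  0.18]
[291. 165.] 247 [0.6077 0.0538 0.088 ] 0.068 0.023 -90.5 0.1194
[193. 168.] 258 [0.6037 0.3019 0.088 ] 0.071 0.02 -90.6 0.1194
[317. 396.] 101 [ 0.046 -0.004  0.088] 0.072 0.014 -90.9 0.1194
0.0499 [0.398 0.255 0.051]
0.0496 [0.397 0.299 0.051]
0.0496 [0.398 0.203 0.05 ]
```

Both cartridges are still locked, all keys are back up at about 50 mm, and the gripper is clear.

```bash
python3 -c "
from plant import job
print(job.sign_off())"
```

```text
the job is handed in; nothing more can be done
None
```

The job is handed in, with no verdict returned: both grey cartridges are locked in the two end sockets, and the keys were pressed to the bottom in the order round, square, long, round and all sprang back up.

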